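Close a blood-tube transport cassette with a drift pin and carousel bolts

ROBOT

A 6-joint arm with a two-finger parallel gripper is mounted at the origin on the work surface. World frame = base frame: x ahead of the robot, y to its left, z up, the work surface at z = 0. Lengths are in m, angles in rad, forces in N, time in s.
With the tool pointing down it reaches from about 0.325 to 0.775 m from the base axis. Payload 5.5 kg.
Tool frame: the origin (TCP) lies between the finger pads; the fingertips stand 8 mm ahead of it and the grasp point (between the pads) lies 11 mm behind it; x points along the fingers, z is the direction in which the jaws open and shut, and the axes are right-handed (so a half turn about x gives the same grasp; the last joint's range is limited). The gripper opens to 88 mm and grips with 3 to 60 N. Pads are 20 mm wide; open, the fingers measure 115 mm over their backs; the gripper's body (75 mm by 178 mm) begins 61 mm behind the grasp point.
Start: joints at [1.126, 0.091, 1.231, -0, 1.82, -0.057], TCP at [0.227, 0.555, 0.231] pointing down, gripper open.
Joint ranges: [-2.87, 2.87], [-0.86, 2.18], [0.17, 2.46], [-1.51, 4.65], [0.06, 2.69], [-2.65, 2.65]. Speed limits (rad/s): [2.57, 2.57, 3.01, 3.14, 3.14, 3.14].

INTERFACE

Orientations are given as a unit quaternion [x, y, z, w].
In Python, from bench import telemetry, optics, finish_job gives the robot as it stands.
- The arm moves only by the tool play_rows, never from a script. Its argument "moves" is a list of rows, each a list of 5 numbers: the closure, from 0 (fully open) to 1 (shut), then the shift along the tool's x, y, z in m, then the turn about the tool's x in rad. A call has 1 to 5 rows; each row is the pose to reach, as a shift and turn from the pose measured when the call began, along the tool's axes at that moment; what a row does not reach only later rows make up. A row lasts 1/12 s, in which the tool goes at most 41.7 mm and 7.16 degrees, less where a joint would pass 70% of its speed; a pose out of reach is approached as far as the arm can. A call with a gripper value outside its range is refused whole. The fingers move at their own pace and stop on an object; the grip force is fixed at half the most. Time passes only in rows, so rows that repeat a pose let the fingers close. It gives the time, the measured TCP pose, the force and the opening at its end, in the units of the state.
- telemetry.get_state(): the state, without advancing time (a new reading comes with each control period).
- optics.capture(name): name is "scene" or "top" or "wrist"; returns a dict with "img" (420x560x3 uint8, red, green, blue), "fx", "fy", "cx", "cy" (pixels), "R" (3x3) and "t" (3): a world point X has camera coordinates R X + t. Camera axes: x right, y down, z forward; pixel columns grow to the right and rows downward; lengths in m; the calibration is good to about 2 mm. A picture is of the moment at which its call begins. There is no depth.
- finish_job(): hands the job in, once; it reports no verdict.
The state is a dict: "time": time; "joint_positions": joint angles; "joint_velocities": joint speeds; "joint_efforts": joint torques, N m; "ee_pos": TCP position; "tcp_rot": TCP orientation; "ft_force": force on the tool from outside, world axes, zero at the start; "wrist_torque": the same for the moment, N m; "finger_gap": finger opening in m.
Only numpy, scipy, OpenCV 4.12 (cv2) and the standard library are available. Lean on these libraries where they do the work, as an engineer would, in place of code of your own. Each camera call takes 0.05 s, during which the arm holds its last target.

TASK

Get the blood-tube cassette ready for transport: its blue lid lies skewed, so first push the yellow drift pin fully home through the yellow-marked hole to line up the lid, then, with the pin still in, drop every bolt the carousel holds fully home into the lid's other open holes (any bolt in any hole, turning the carousel as needed). Then pull the drift pin, stand it fully home in its grey holder again, and see that the round temperature logger ends up lying flat in the white square frame on the lid. Leave everything else on the table where it is.

Things in the scene. Friction and masses are not known exactly. Their poses are not given: they have to be found in the camera images.
- cassette: White tube cassette, fixed to the table: 150 (x) x 220 (y) x 80 mm tall, origin at the centre of its underside, z up. Flat top at 80 mm with through holes 18 mm deep; hollow below them (54 mm clear). A fixed steel stud, 12 mm diameter, stands 14 mm up from the top at (-55, -90) mm in this frame and passes through the lid.
- hole_drift (a point): Centre of the drift hole's mouth in the cassette top (not the lid), at (55, 90, 80) mm in the cassette's frame; round, 17 mm diameter. Never moves.
- hole_1 (a point): Centre of the mouth of bolt hole 1 in the cassette top, at (55, -90, 80) mm in the cassette's frame; 14 mm square in the cassette, 14 mm round in the lid above it.
- hole_2 (a point): Centre of the mouth of bolt hole 2 in the cassette top, at (55, 0, 80) mm in the cassette's frame; 14 mm square in the cassette, 14 mm round in the lid above it.
- hole_3 (a point): Centre of the mouth of bolt hole 3 in the cassette top, at (-55, 0, 80) mm in the cassette's frame; 14 mm square in the cassette, 14 mm round in the lid above it.
- hole_4 (a point): Centre of the mouth of bolt hole 4 in the cassette top, at (-55, 90, 80) mm in the cassette's frame; 14 mm square in the cassette, 14 mm round in the lid above it.
- lid: Loose smooth blue lid, 150 x 220 x 8 mm, 0.35 kg, on the cassette, its 13 mm corner hole over the stud. Origin: centre of that hole at the underside; axes as the cassette's when lined up. Starts turned 1 to 1.5 degrees anticlockwise about the stud, far holes off by up to 6 mm. Its yellow-marked drift hole (17 mm round) is at (110, 180) mm in this frame. Its top is 88 mm above the table.
- lid_pocket (a point): Centre of the white square frame on the lid, at the lid's top surface, at (55, 90, 8) mm in the lid's frame: the seat for the logger's underside. The frame is 48 mm square inside, 5 mm high, bars 4 mm, sides along the lid's axes.
- drift: Drift pin, upright in its holder, 0.12 kg. Origin: centre of its collar's underside, z up the pin. Above: yellow collar 28 mm diameter x 4 mm, then a yellow round grip 20 mm diameter from 4 to 40 mm. Below: smooth steel shank 16 mm diameter to -28 mm, then a taper to a 4 mm tip at -58 mm. Fully home its collar lies on the lid (origin 88 mm above the table).
- holder_hole (a point): Centre of the mouth of the holder's hole (18 mm square, 61 mm deep), on the block's top, 66 mm above the table. The grey block is fixed, 60 x 60 x 66 mm. The collar of the stored pin rests here.
- carousel: White bolt carousel, a disc 264 mm diameter, top 22 mm above the table, turning endlessly either way about a fixed vertical axis, staying where left (friction 0.06 N m). Origin on the axis at the table; this frame turns with it. Six green blocks (34 x 34 mm, tops 56 mm up) 100 mm from the axis at 0, 60, .. 300 degrees from its x axis, each holding one upright bolt or none. Knobs: see guard.
- guard: Fixed steel wire guard, tops 95 mm up, over the carousel's far part: all beyond 30 mm past the axis along this frame's x; bolts under it cannot be taken until turned to the robot's side. Origin on the carousel's axis at the table. For turning by hand the carousel has six upright orange knobs, 14 mm diameter, tops 75 mm up, 112 mm from the axis at 30, 90, .. 330 degrees from the carousel's x axis.
- bolt_1: Thumb bolt, 50 g, upright in a carousel compartment at the start; absent (None) in some starts. Origin: centre of the head's underside, z up. Black head 22 mm diameter x 16 mm high above the origin; plain steel shank 11 mm diameter to -25 mm, tapering to 7 mm at -30 mm. Not threaded: it drops in. In the carousel the origin is 56 mm above the table; fully home in the lid 88 mm.
- bolt_2: Thumb bolt, 50 g, upright in a carousel compartment at the start; absent (None) in some starts. Origin: centre of the head's underside, z up. Black head 22 mm diameter x 16 mm high above the origin; plain steel shank 11 mm diameter to -25 mm, tapering to 7 mm at -30 mm. Not threaded: it drops in. In the carousel the origin is 56 mm above the table; fully home in the lid 88 mm.
- bolt_3: Thumb bolt, 50 g, upright in a carousel compartment at the start; absent (None) in some starts. Origin: centre of the head's underside, z up. Black head 22 mm diameter x 16 mm high above the origin; plain steel shank 11 mm diameter to -25 mm, tapering to 7 mm at -30 mm. Not threaded: it drops in. In the carousel the origin is 56 mm above the table; fully home in the lid 88 mm.
- bolt_4: Thumb bolt, 50 g, upright in a carousel compartment at the start; absent (None) in some starts. Origin: centre of the head's underside, z up. Black head 22 mm diameter x 16 mm high above the origin; plain steel shank 11 mm diameter to -25 mm, tapering to 7 mm at -30 mm. Not threaded: it drops in. In the carousel the origin is 56 mm above the table; fully home in the lid 88 mm.
- bolt_5: Thumb bolt, 50 g, upright in a carousel compartment at the start; absent (None) in some starts. Origin: centre of the head's underside, z up. Black head 22 mm diameter x 16 mm high above the origin; plain steel shank 11 mm diameter to -25 mm, tapering to 7 mm at -30 mm. Not threaded: it drops in. In the carousel the origin is 56 mm above the table; fully home in the lid 88 mm.
- bolt_6: Thumb bolt, 50 g, upright in a carousel compartment at the start; absent (None) in some starts. Origin: centre of the head's underside, z up. Black head 22 mm diameter x 16 mm high above the origin; plain steel shank 11 mm diameter to -25 mm, tapering to 7 mm at -30 mm. Not threaded: it drops in. In the carousel the origin is 56 mm above the table; fully home in the lid 88 mm.
- logger: White round temperature logger puck, 40 mm diameter x 24 mm high, 50 g, with a green face; origin at the centre of its underside. Starts flat on the table; it may get knocked aside.
- rack_red: Rack of red-capped tubes, 90 x 190 x 101 mm: leave alone. Origin centre of underside.
- rack_violet: Rack of violet-capped tubes, 90 x 190 x 101 mm: leave alone. Origin centre of underside.
- sanitiser: Pump bottle, 60 mm diameter, 188 mm tall: leave alone. Origin centre of underside.
- swab_jar: Jar, 64 mm diameter, 90 mm tall: leave alone. Origin centre of underside.
- specimen_pot: Pot with yellow cap, 54 mm diameter, 65 mm tall: leave alone. Origin centre of underside.

How it is judged:
By the outcome, as a careful person would: the job done as asked, in the order asked, and still so for the second after the job is handed in, with the robot touching nothing.
Of bolt_1, bolt_2, bolt_3, bolt_4, bolt_5, bolt_6 only 2 to 4 are there at a start; the rules pass over those that are not, and their reading is None.
At some moment in a run one of logger may be knocked a few centimetres aside while the robot is not near it.
It also fails if it takes over 210 s, if anything falls off the work surface, if the arm or the gripper's body presses on something with over 40 N, if the wrist force passes 120 N, or if a joint passes its speed limit or range.

## Working session

There is one attempt and no reset: what is moved stays moved. The work goes in short steps, Python scripts to look and compute and a tool call to move; the robot and the scene stay as the last step left them, time stands still between calls to the robot, and variables do not carry over. Pictures are saved under pics/ and viewed, and the job is handed in when it is done.

Besides the shell and the picture viewer there is one more tool, called as name([rows], argument=value, ...), one row to a line, values as JSON. play_rows: Moves the arm, as the interface text tells. Its arguments: {"type":"object","properties":{"moves":{"type":"array","items":{"type":"array","items":{"type":"number"}}}},"required":["moves"]}

```bash
ls; mkdir -p pics
python3 - <<'E'
from bench import telemetry, optics
import cv2, numpy as np
print(telemetry.get_state())
for n in ["scene","top","wrist"]:
    c=optics.capture(n); cv2.imwrite(f"pics/{n}0.png",c["img"][:,:,::-1]); print(n,c["fx"],c["cx"],c["cy"],np.round(c["R"],3).tolist(),np.round(c["t"],3))
E
```

```text
pics
{'time': 0.0, 'joint_positions': array([ 1.12630128e+00,  9.18523383e-02,  1.23185845e+00,  1.98246000e-06,
        1.81977981e+00, -5.67402379e-02]), 'joint_velocities': array([-1.86979030e-04, -1.45077586e-03, -1.40419188e-05,  2.39267765e-04,
        7.49516170e-04,  8.68023067e-04]), 'joint_efforts': array([-5.23290346e-04, -4.46444142e+01, -4.06455731e+01,  6.97380980e-02,
        2.91643431e-02, -2.02354395e-04]), 'ee_pos': array([0.22677384, 0.55520295, 0.22952625]), 'tcp_rot': array([-0.39464111,  0.58754215,  0.3939583 ,  0.58638679]), 'ft_force': array([-0.13951119, -0.17395229, -0.18814818]), 'wrist_torque': array([-0.01548088, -0.03755864, -0.03545505]), 'finger_gap': 0.08756231773349776}
scene 537.7925525188436 286.2695817171421 211.11547361059004 [[-0.734, 0.679, -0.017], [0.424, 0.439, -0.792], [-0.53, -0.589, -0.611]] [ 0.438 -0.176  1.663]
top 426.023205314377 281.5547934469179 211.95704950295618 [[-0.017, -1.0, -0.014], [-0.998, 0.018, -0.066], [0.066, 0.013, -0.998]] [-0.006  0.607  1.322]
wrist 378.4691377289577 280.932592165261 213.26634856122007 [[0.38, 0.925, -0.001], [0.893, -0.366, 0.261], [0.24, -0.1, -0.965]] [-0.598 -0.03   0.39 ]
```

View pics/scene0.png

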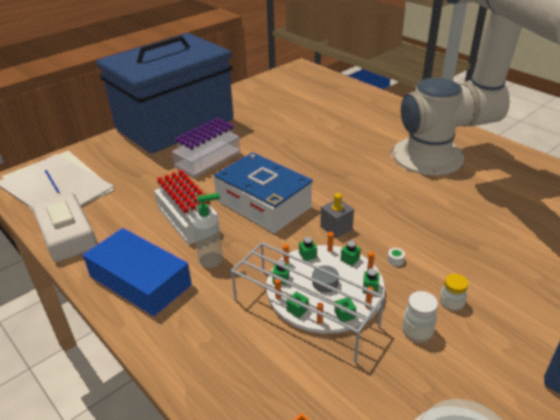

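View pics/top0.png

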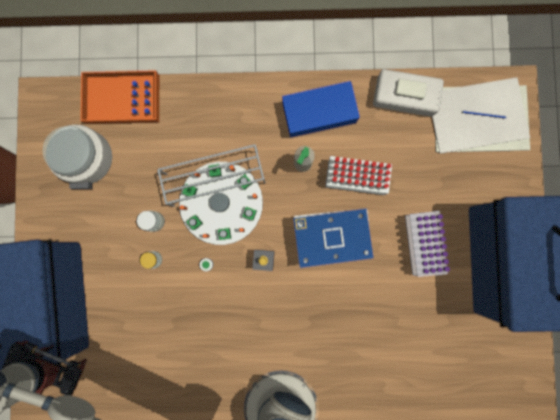

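View pics/wrist0.png

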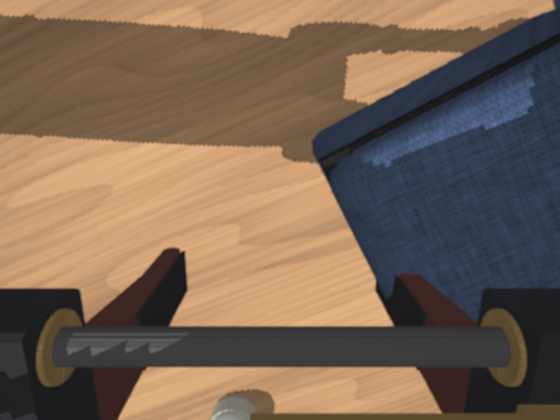

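Run:
```python
import cv2
a=cv2.imread("pics/top0.png")[130:290,120:400]
cv2.imwrite("pics/topz.png",cv2.resize(a,None,fx=2.85,fy=2.85,interpolation=cv2.INTER_CUBIC))
a=cv2.imread("pics/scene0.png")[140:350,170:470]
cv2.imwrite("pics/scenez.png",cv2.resize(a,None,fx=2.6,fy=2.6,interpolation=cv2.INTER_CUBIC))
```

```text
(no output)
```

View pics/topz.png

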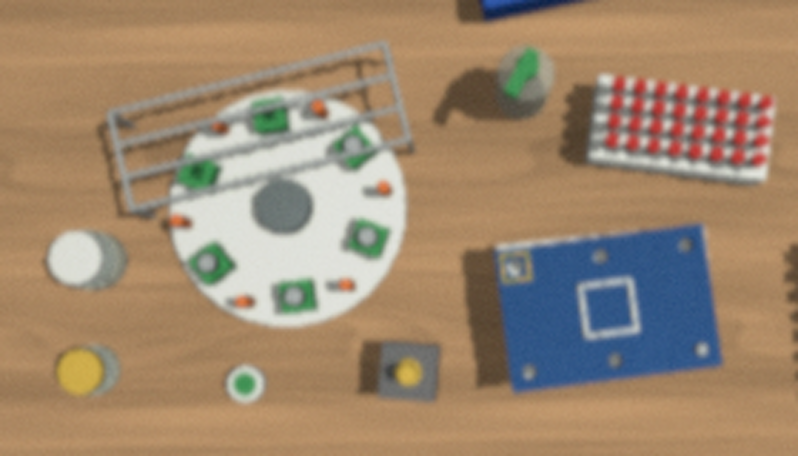

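View pics/scenez.png

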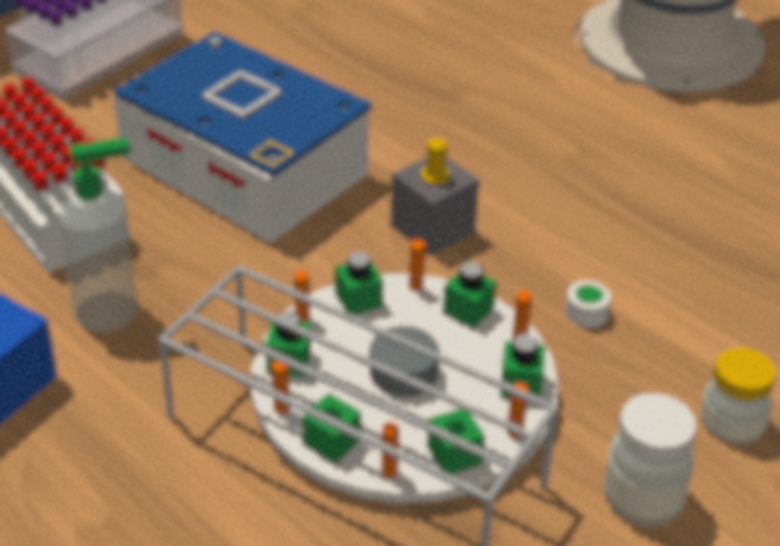

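```bash
cat > h.py <<'E'
from bench import telemetry, optics
import cv2, numpy as np
from scipy.spatial.transform import Rotation as Ro
def ray(c,uv,z):
    d=c["R"].T@np.array([(uv[0]-c["cx"])/c["fx"],(uv[1]-c["cy"])/c["fy"],1.])
    o=-c["R"].T@c["t"]; return o+d*(z-o[2])/d[2]
def proj(c,X):
    p=c["R"]@np.asarray(X,float)+c["t"]; return np.array([c["fx"]*p[0]/p[2]+c["cx"],c["fy"]*p[1]/p[2]+c["cy"]])
def cen(c,lo,hi,roi,n=3,amin=4):
    x0,y0,x1,y1=roi
    hsv=cv2.cvtColor(c["img"],cv2.COLOR_RGB2HSV)[y0:y1,x0:x1]
    m=cv2.inRange(hsv,np.array(lo),np.array(hi))
    k,_,st,ce=cv2.connectedComponentsWithStats(m)
    r=[(int(st[i,4]),(ce[i]+[x0,y0]).round(2).tolist()) for i in range(1,k) if st[i,4]>=amin]
    return sorted(r,reverse=True)[:n]
def save(c,name,roi=None,f=1):
    a=c["img"][:,:,::-1]
    if roi: a=a[roi[1]:roi[3],roi[0]:roi[2]]
    cv2.imwrite("pics/"+name,cv2.resize(a,None,fx=f,fy=f,interpolation=cv2.INTER_CUBIC))
def st():
    s=telemetry.get_state(); R=Ro.from_quat(s["tcp_rot"]).as_matrix(); return s,R
def go(xyz,jaw=None):
    """needed shift; jaw = world angle (deg) of jaw axis (mod 180)"""
    s,R=st(); d=R.T@(np.asarray(xyz)-s["ee_pos"])
    z=R[:,2]; a=np.degrees(np.arctan2(z[1],z[0])); t=0
    if jaw is not None:
        dd=(jaw-a+90)%180-90   # world ccw
        t=-dd if R[2,0]<0 else dd  # tool x is down
    print("t",round(s["time"],2),"pos",s["ee_pos"].round(4),"jaw",a.round(2),"tilt",R[:,0].round(4),"F",s["ft_force"].round(1),"gap",round(s["finger_gap"],4),"j6",s["joint_positions"][5].round(2))
    print("SHIFT",d.round(4).tolist(),"TURN",round(np.radians(t),4))
E
python3 - <<'E'
from h import *
c=optics.capture("top")
z=lambda x,y:(120+x/2.85,130+y/2.85)
for n,p,h in [("drift grip",z(407,374),.106),("holder",z(408,370),.066),("carousel",z(282,207),.04),("logger",z(245,384),.024),("stud",z(702,350),.094),("drifthole",z(515,267),.088),("h1",z(530,372),.088),("h2",z(615,360),.088)]:
    print(n,ray(c,p,h).round(3))
s,R=st(); print(R.round(3)); cw=optics.capture("wrist")
o=-cw["R"].T@cw["t"]; print("cam in tool",(R.T@(o-s["ee_pos"])).round(4),"\n",(cw["R"]@R).round(3))
go((.42,.0,.3),90)
E
```

```text
drift grip [0.458 0.04  0.106]
holder [0.46  0.041 0.066]
carousel [0.638 0.178 0.04 ]
logger [0.446 0.223 0.024]
stud [ 0.477 -0.265  0.094]
drifthole [ 0.566 -0.074  0.088]
h1 [ 0.457 -0.087  0.088]
h2 [ 0.468 -0.176  0.088]
[[-0.001 -0.926  0.378]
 [-0.001  0.378  0.926]
 [-1.     0.    -0.001]]
cam in tool [-0.1536  0.0717 -0.0012] 
 [[-0.    -0.002  1.   ]
 [-0.261 -0.965 -0.002]
 [ 0.965 -0.261 -0.   ]]
t 0.25 pos [0.2268 0.5553 0.2301] jaw 67.78 tilt [-4.e-04 -8.e-04 -1.e+00] F [ 0.3  0.  -0.5] gap 0.0878 j6 -0.06
SHIFT [-0.0695, -0.3888, -0.4411] TURN -0.3878
```

Run:
```python
from h import *
go((.44,-.06,.28),90)
```

```text
t 0.25 pos [0.2268 0.5553 0.2301] jaw 67.78 tilt [-4.e-04 -8.e-04 -1.e+00] F [ 0.3  0.  -0.5] gap 0.0878 j6 -0.06
SHIFT [-0.0495, -0.43, -0.4891] TURN -0.3878
```

play_rows([
  [0.2,-0.0495,-0.43,-0.4891,-0.3878],
  [0.2,-0.0495,-0.43,-0.4891,-0.3878],
  [0.2,-0.0495,-0.43,-0.4891,-0.3878],
  [0.2,-0.0495,-0.43,-0.4891,-0.3878],
  [0.2,-0.0495,-0.43,-0.4891,-0.3878],
])

```text
time: 0.67
ee_pos: [0.2947, 0.3583, 0.2462]
tcp_rot: [0.501, -0.5, -0.5, -0.499]
ft_force: [0.9, 0.1, 1.6]
finger_gap: 0.07
```

Run:
```python
from h import *
go((.44,-.06,.28),90)
```

```text
t 0.67 pos [0.2947 0.3583 0.2462] jaw 90.12 tilt [-3.e-04 -1.e-03 -1.e+00] F [0.9 0.1 1.6] gap 0.07 j6 -0.76
SHIFT [-0.0334, -0.1445, -0.4187] TURN 0.0021
```

play_rows([
  [0.2,-0.0334,-0.1445,-0.4187,0.002],
  [0.2,-0.0334,-0.1445,-0.4187,0.002],
  [0.2,-0.0334,-0.1445,-0.4187,0.002],
  [0.2,-0.0334,-0.1445,-0.4187,0.002],
  [0.2,-0.0334,-0.1445,-0.4187,0.002],
])

```text
time: 1.08
ee_pos: [0.3625, 0.1619, 0.2624]
tcp_rot: [0.5, -0.5, -0.5, -0.5]
ft_force: [1.1, -0.7, 1.0]
finger_gap: 0.0703
```

play_rows([
  [0.2,-0.018,-0.077,-0.218,0],
  [0.2,-0.018,-0.077,-0.218,0],
  [0.2,-0.018,-0.077,-0.218,0],
  [0.2,-0.018,-0.077,-0.218,0],
  [0.2,-0.018,-0.077,-0.218,0],
])

```text
time: 1.5
ee_pos: [0.4313, -0.0344, 0.279]
tcp_rot: [0.501, -0.5, -0.5, -0.5]
ft_force: [1.1, 0.5, -0.1]
finger_gap: 0.0704
```

Run:
```python
from h import *
go((.44,-.06,.28),90)
c=optics.capture("wrist"); save(c,"w1.png"); s,R=st()
print(c["R"].round(4).tolist(), (-c["R"].T@c["t"]).round(4), s["ee_pos"])
```

```text
t 1.5 pos [ 0.4313 -0.0344  0.279 ] jaw 90.02 tilt [ 1.5e-03 -7.0e-04 -1.0e+00] F [ 1.1  0.5 -0.1] gap 0.0704 j6 -1.73
SHIFT [-0.001, -0.0086, -0.0256] TURN 0.0004
[[0.0015, 1.0, -0.0004], [0.965, -0.0013, 0.2622], [0.2622, -0.0008, -0.965]] [ 0.359  -0.0352  0.4324] [ 0.43282881 -0.04060539  0.27837861]
```

View pics/w1.png

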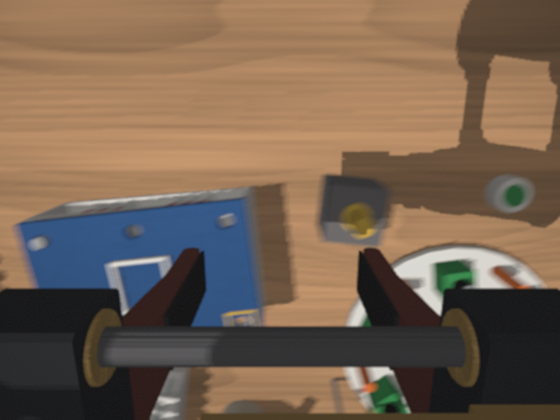

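play_rows([
  [0.2,-0.12,-0.127,0.02,0],
  [0.2,-0.12,-0.127,0.02,0],
  [0.2,-0.12,-0.127,0.02,0],
  [0.2,-0.12,-0.127,0.02,0],
  [0.2,-0.12,-0.127,0.02,0],
])

```text
time: 1.97
ee_pos: [0.5636, -0.0204, 0.3999]
tcp_rot: [-0.501, 0.502, 0.496, 0.501]
ft_force: [0.6, 0.4, -1.2]
finger_gap: 0.0703
```

play_rows([
  [0.2,0,0,0,0],
  [0.2,0,0,0,0],
  [0.2,0,0,0,0],
])

```text
time: 2.22
ee_pos: [0.5631, -0.0203, 0.3991]
tcp_rot: [-0.5, 0.502, 0.497, 0.501]
ft_force: [-0.0, 0.1, -0.5]
finger_gap: 0.0702
```

Run:
```python
from h import *
go((.56,-.02,.40),90)
c=optics.capture("wrist"); save(c,"w2.png",f=1.42); np.save("w2.npy",c["img"])
s,R=st()
print(c["R"].round(4).tolist(), (-c["R"].T@c["t"]).round(4), s["ee_pos"])
```

```text
t 2.22 pos [ 0.5631 -0.0203  0.3991] jaw 89.66 tilt [ 0.002  -0.0049 -1.    ] F [-0.   0.1 -0.5] gap 0.0702 j6 -1.66
SHIFT [-0.0009, 0.0031, 0.0002] TURN -0.006
[[0.0079, 1.0, -0.0045], [0.9649, -0.0064, 0.2627], [0.2626, -0.0065, -0.9649]] [ 0.4907 -0.02    0.5525] [ 0.56274055 -0.02030254  0.39924328]
```

View pics/w2.png

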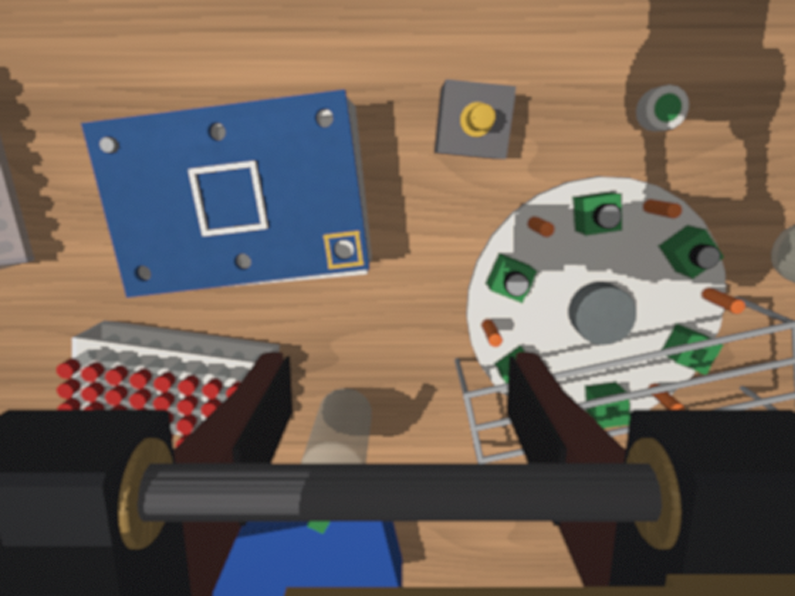

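```bash
cat >> h.py <<'E'
def lidpose(c,roi,z=.088):
    x0,y0,x1,y1=roi
    hsv=cv2.cvtColor(c["img"],cv2.COLOR_RGB2HSV)
    m=np.zeros(hsv.shape[:2],np.uint8); m[y0:y1,x0:x1]=cv2.inRange(hsv,(100,120,50),(120,255,255))[y0:y1,x0:x1]
    cs,_=cv2.findContours(m,cv2.RETR_EXTERNAL,cv2.CHAIN_APPROX_NONE)
    q=max(cs,key=cv2.contourArea)[:,0]
    P=np.array([ray(c,p,z)[:2] for p in q])
    hull=cv2.convexHull((P*1e3).astype(np.float32))
    ctr,sz,a=cv2.minAreaRect(hull)
    # refine per-edge: fit lines on contour points near each side
    if sz[0]>sz[1]: a+=90;sz=sz[::-1]
    a=(a+90)%180-90   # x axis (short) direction
    ctr=np.array(ctr)/1e3; th=np.radians(a)
    for _ in range(3):
        Rm=np.array([[np.cos(th),-np.sin(th)],[np.sin(th),np.cos(th)]])
        L=(P-ctr)@Rm; e=[]
        for ax,s,hw,ot in [(0,1,.075,.11),(0,-1,.075,.11),(1,1,.11,.075),(1,-1,.11,.075)]:
            k=(abs(L[:,1-ax])<ot*.85)&(abs(s*L[:,ax]-hw)<.006)
            v=cv2.fitLine((L[k]*1e3).astype(np.float32),cv2.DIST_HUBER,0,.01,.01).ravel()
            sl=v[1-(1-ax)]/v[1-ax] if False else v[ax]/v[1-ax]
            off=(v[2+ax]-v[3-ax]*sl)/1e3
            e.append((off,sl,int(k.sum())))
        dth=np.mean([-e[0][1],-e[1][1],e[2][1],e[3][1]])
        ctr=ctr+Rm@np.array([(e[0][0]+e[1][0])/2,(e[2][0]+e[3][0])/2]); th+=dth
    sizes=(e[0][0]-e[1][0],e[2][0]-e[3][0])
    Rm=np.array([[np.cos(th),-np.sin(th)],[np.sin(th),np.cos(th)]])
    org=ctr-Rm@np.array([.055,.09])
    return org,np.degrees(th),ctr,sizes,[(round(x[0],4),round(x[1],4),x[2]) for x in e]
E
python3 - <<'E'
from h import *
c=optics.capture("wrist")
o,a,ctr,sz,e=lidpose(c,(40,55,275,225)); print("lid org",o.round(4),"ang",a.round(2),"ctr",ctr.round(4),sz,e)
k=1/1.42
for n,p,h in [("stud",(109,145),.094),("drifthole",(343,249),.088),("collar",(481,117),.106),("collarrim",(476,120),.070),("logger",(669,107),.024)]:
    print(n,ray(c,(p[0]*k,p[1]*k),h).round(4))
print("yellow",[ (A,p,ray(c,p,.1).round(4)) for A,p in cen(c,(18,120,60),(35,255,255),(300,60,370,110))])
print("green",[(A,p,ray(c,p,.056).round(4)) for A,p in cen(c,(50,100,30),(85,255,255),(320,50,560,300),9)])
print("orange",[(A,p,ray(c,p,.05).round(4)) for A,p in cen(c,(3,120,60),(14,255,255),(320,130,560,300),9,10)])
E
```

```text
lid org [ 0.4786 -0.2617] ang 6.29 ctr [ 0.5234 -0.1662] (np.float32(0.14558834), np.float32(0.21644175)) [(np.float32(0.0728), np.float32(-0.002), 158), (np.float32(-0.0728), np.float32(-0.0009), 158), (np.float32(0.1082), np.float32(-0.0049), 129), (np.float32(-0.1082), np.float32(0.0021), 105)]
stud [ 0.4793 -0.2601  0.094 ]
drifthole [ 0.5678 -0.0716  0.088 ]
collar [0.4609 0.0427 0.106 ]
collarrim [0.4609 0.0436 0.07  ]
logger [0.4481 0.2279 0.024 ]
yellow [(465, [335.96, 83.86], array([0.462 , 0.0405, 0.1   ]))]
green [(661, [482.55, 175.59], array([0.5758, 0.2434, 0.056 ])), (530, [417.46, 148.99], array([0.5403, 0.1545, 0.056 ])), (435, [357.51, 193.24], array([0.5985, 0.0794, 0.056 ])), (387, [430.93, 291.43], array([0.7436, 0.1914, 0.056 ])), (356, [491.68, 252.28], array([0.684 , 0.2703, 0.056 ])), (247, [469.86, 75.54], array([0.4509, 0.2113, 0.056 ])), (224, [481.49, 237.0], array([0.6614, 0.2532, 0.056 ])), (169, [424.09, 274.83], array([0.7176, 0.1793, 0.056 ])), (130, [356.72, 256.88], array([0.6897, 0.0824, 0.056 ]))]
orange [(284, [510.67, 212.05], array([0.6276, 0.2917, 0.05  ])), (219, [466.4, 146.68], array([0.5384, 0.2204, 0.05  ])), (161, [471.5, 283.01], array([0.7336, 0.2512, 0.05  ])), (147, [380.93, 159.51], array([0.5544, 0.1095, 0.05  ])), (139, [346.1, 234.64], array([0.6588, 0.0674, 0.05  ]))]
```

Run:
```python
from h import *
go((.461,.042,.2),90)
```

```text
t 2.32 pos [ 0.5626 -0.0204  0.3995] jaw 89.64 tilt [ 0.0026 -0.005  -1.    ] F [ 0.3 -0.4 -0.5] gap 0.0704 j6 -1.66
SHIFT [0.1989, 0.1025, 0.0627] TURN -0.0063
```

play_rows([
  [0.4,0.199,0.1025,0.0627,-0.006],
  [0.4,0.199,0.1025,0.0627,-0.006],
  [0.4,0.199,0.1025,0.0627,-0.006],
  [0.4,0.199,0.1025,0.0627,-0.006],
  [0.4,0.199,0.1025,0.0627,-0.006],
])

```text
time: 2.73
ee_pos: [0.4697, 0.0356, 0.2191]
tcp_rot: [0.502, -0.501, -0.498, -0.5]
ft_force: [0.6, 0.1, 0.4]
finger_gap: 0.0524
```

play_rows([
  [0.4,0.02,0.0,0.0,0],
  [0.4,0.03,0.0,0.0,0],
  [0.4,0.03,0.0,0.0,0],
])

```text
time: 2.98
ee_pos: [0.468, 0.0354, 0.1866]
tcp_rot: [-0.501, 0.502, 0.499, 0.499]
ft_force: [-0.1, -0.1, -0.3]
finger_gap: 0.0523
```

Run:
```python
from h import *
go((.461,.042,.081),90)
c=optics.capture("wrist"); save(c,"w3.png")
```

```text
t 2.98 pos [0.468  0.0354 0.1866] jaw 89.97 tilt [-6.0e-04 -5.1e-03 -1.0e+00] F [-0.1 -0.1 -0.3] gap 0.0523 j6 -1.56
SHIFT [0.1055, 0.0069, 0.0072] TURN -0.0006
```

View pics/w3.png

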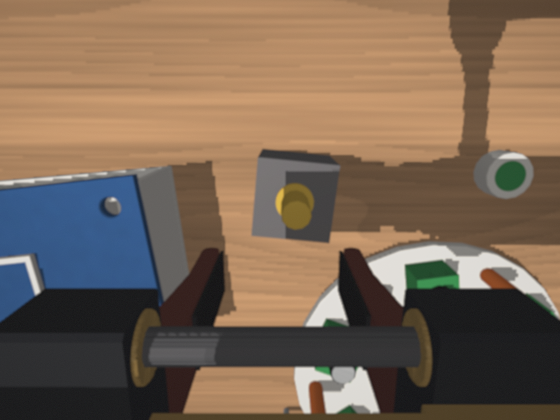

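Run:
```python
from h import *
c=optics.capture("wrist")
print(ray(c,(295,214),.106).round(4), ray(c,(295,206),.070).round(4), proj(c,st()[0]["ee_pos"]))
# holder top corners
P=np.array([ray(c,p,.066)[:2] for p in [(262,159),(338,168),(329,242),(252,235)]]); print(P.round(4),P.mean(0))
print(ray(c,(112,206),.094),ray(c,(503,175),.0),ray(c,(510,177),.024))
go((.461,.042,.081),90)
```

```text
[0.4616 0.043  0.106 ] [0.4654 0.0441 0.07  ] [283.00437442 283.83805817]
[[0.4311 0.02  ]
 [0.4377 0.0756]
 [0.4951 0.0707]
 [0.4894 0.0114]] [0.46331622 0.04441276]
[ 0.45914089 -0.08073379  0.094     ] [0.45426004 0.2354882  0.        ] [0.45194444 0.22762044 0.024     ]
t 3.08 pos [0.4701 0.0352 0.1906] jaw 89.93 tilt [ 0.005 -0.005 -1.   ] F [ 0.2 -0.4 -0. ] gap 0.0525 j6 -1.56
SHIFT [0.1095, 0.0097, 0.0074] TURN -0.0011
```

play_rows([
  [0.4,0.04,0.0077,0.009,0],
  [0.4,0.08,0.0077,0.009,0],
  [0.4,0.1,0.0077,0.009,0],
  [0.4,0.1095,0.0077,0.009,0],
  [0.4,0.1095,0.0077,0.009,0],
])

```text
time: 3.5
ee_pos: [0.463, 0.0433, 0.0805]
tcp_rot: [0.502, -0.501, -0.497, -0.5]
ft_force: [-0.2, -0.2, 0.3]
finger_gap: 0.0525
```

Run:
```python
from h import *
go((.463,.0435,.081),90)
c=optics.capture("wrist"); save(c,"w4.png")
```

```text
t 3.5 pos [0.463  0.0433 0.0805] jaw 89.9 tilt [ 0.0035 -0.0051 -1.    ] F [-0.2 -0.2  0.3] gap 0.0525 j6 -1.55
SHIFT [-0.0005, 0.0, 0.0002] TURN -0.0017
```

View pics/w4.png

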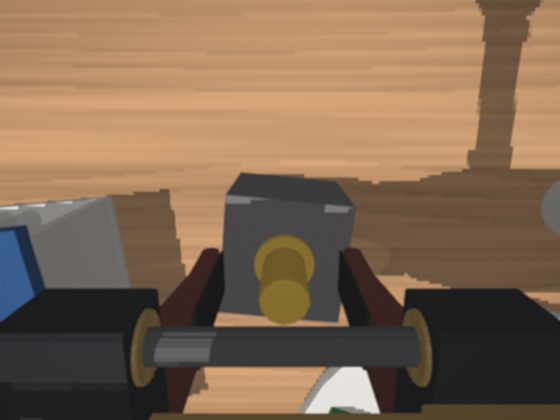

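play_rows([
  [0.4,0,0.003,0,0],
  [0.4,0,0.003,0,0],
  [1,0,0.003,0,0],
  [1,0,0.003,0,0],
  [1,0,0.003,0,0],
])

```text
time: 3.97
ee_pos: [0.4613, 0.0434, 0.0832]
tcp_rot: [0.503, -0.5, -0.496, -0.501]
ft_force: [-0.7, -0.5, -0.6]
finger_gap: 0.0361
```

play_rows([
  [1,0,0,0,0],
  [1,0,0,0,0],
  [1,0,0,0,0],
])

```text
time: 4.22
ee_pos: [0.4614, 0.0436, 0.0834]
tcp_rot: [0.503, -0.5, -0.497, -0.501]
ft_force: [0.4, 0.7, -0.7]
finger_gap: 0.0196
```

Run:
```python
from h import *
go((.463,.0435,.081),90)
```

```text
t 4.22 pos [0.4614 0.0436 0.0834] jaw 89.91 tilt [ 0.0079 -0.0044 -1.    ] F [ 0.4  0.7 -0.7] gap 0.0196 j6 -1.54
SHIFT [0.0025, -0.0016, -0.0001] TURN -0.0016
```

play_rows([
  [1,-0.04,0,0,0],
  [1,-0.08,0,0,0],
  [1,-0.11,0,0,0],
  [1,-0.11,-0.04,-0.03,0],
  [1,-0.11,-0.08,-0.06,0],
])

```text
time: 4.63
ee_pos: [0.5288, -0.0057, 0.1985]
tcp_rot: [0.505, -0.497, -0.495, -0.502]
ft_force: [0.3, -0.1, -0.6]
finger_gap: 0.0195
```

Run:
```python
from h import *
go((.571,-.0715,.18),90)
c=optics.capture("wrist"); save(c,"w5.png")
```

```text
t 4.63 pos [ 0.5288 -0.0057  0.1985] jaw 90.08 tilt [ 0.0157 -0.0047 -0.9999] F [ 0.3 -0.1 -0.6] gap 0.0195 j6 -1.65
SHIFT [0.0195, -0.0418, -0.0658] TURN 0.0014
```

View pics/w5.png

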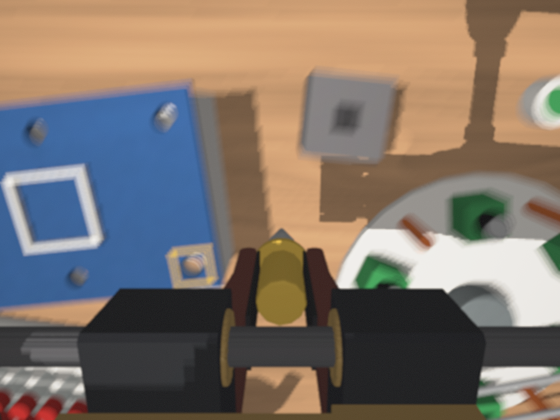

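play_rows([
  [1,-0.015,-0.0418,-0.0658,0],
  [1,-0.02,-0.0418,-0.0658,0],
  [1,-0.01,-0.0418,-0.0658,0],
  [1,0.005,-0.0418,-0.0658,0],
  [1,0.02,-0.0418,-0.0658,0],
])

```text
time: 5.1
ee_pos: [0.5749, -0.0777, 0.1726]
tcp_rot: [0.503, -0.501, -0.495, -0.502]
ft_force: [0.1, -0.1, -1.2]
finger_gap: 0.0192
```

Run:
```python
from h import *
go((.571,-.0715,.18),90)
c=optics.capture("wrist"); save(c,"w6.png",(130,150,430,330),2.6)
```

```text
t 5.1 pos [ 0.5749 -0.0777  0.1726] jaw 89.73 tilt [ 0.0092 -0.0077 -0.9999] F [ 0.1 -0.1 -1.2] gap 0.0192 j6 -1.76
SHIFT [-0.0075, 0.0038, 0.0061] TURN -0.0048
```

View pics/w6.png

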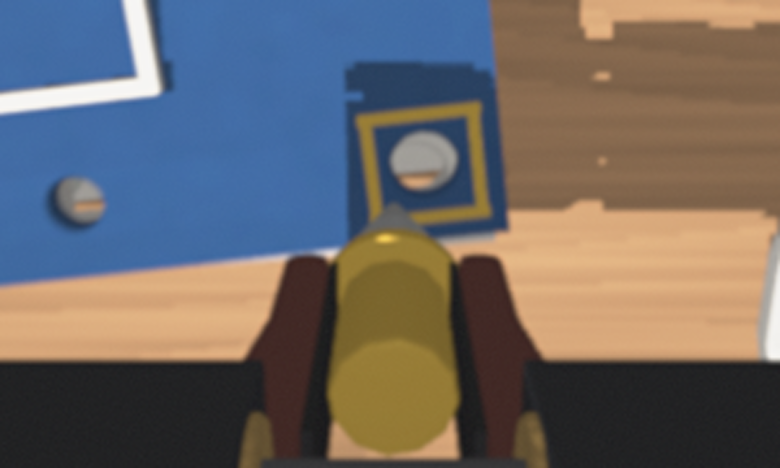

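Run:
```python
from h import *
c=optics.capture("wrist")
save(c,"w7.png",(180,150,380,300),4)
z=lambda x,y:(130+x/2.6,150+y/2.6)
t=ray(c,z(394,203),.097); h=ray(c,z(424,160),.088)
Y=np.array([ray(c,z(*p),.088)[:2] for p in [(362,120),(476,108),(487,212),(377,222)]]).mean(0)
s,R=st(); print("tip",t.round(4),"hole",h.round(4),"ysq",Y.round(4),"tip by kinematics",(s["ee_pos"]+R[:,0]*.0754).round(4))
go((.571,-.0715,.18),90)
```

```text
tip [ 0.5717 -0.0781  0.097 ] hole [ 0.5635 -0.0707  0.088 ] ysq [ 0.5651 -0.0703] tip by kinematics [ 0.5732 -0.0772  0.0941]
t 5.2 pos [ 0.573  -0.0767  0.1695] jaw 89.79 tilt [ 0.003  -0.0065 -1.    ] F [-0.7 -0.8 -1.7] gap 0.0197 j6 -1.76
SHIFT [-0.0106, 0.002, 0.0051] TURN -0.0036
```

View pics/w7.png

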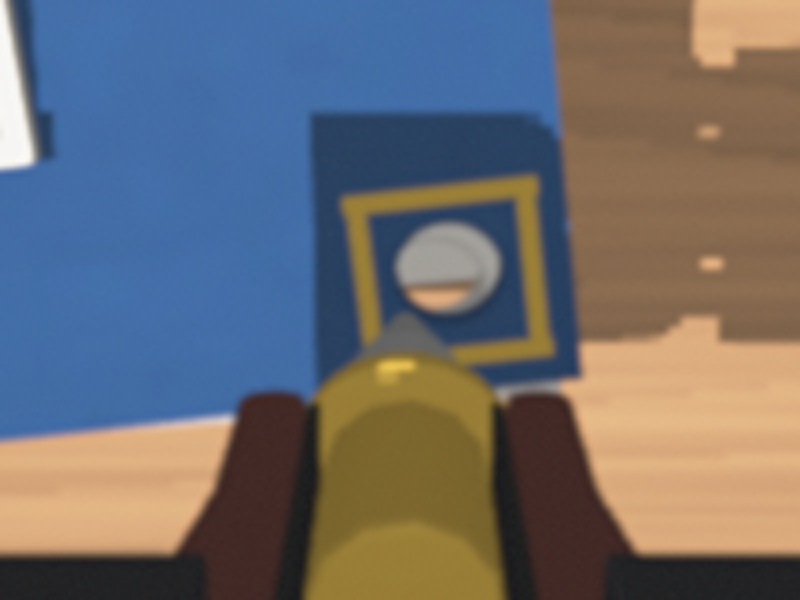

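Run:
```python
from h import *
c=optics.capture("wrist")
z=lambda x,y:(180+x/4,150+y/4)
t=ray(c,z(405,313),.094); h=ray(c,z(448,267),.088); q=ray(c,z(450,275),.088)
s,R=st(); print("tip",t.round(4),"hole",h.round(4),q.round(4),"tipkin",(s["ee_pos"]+R[:,0]*.0754).round(4))
go((.571,-.0715,.18),90)
```

```text
tip [ 0.5728 -0.078   0.094 ] hole [ 0.5669 -0.071   0.088 ] [ 0.5683 -0.0707  0.088 ] tipkin [ 0.5739 -0.0772  0.096 ]
t 5.25 pos [ 0.5735 -0.0766  0.1714] jaw 89.81 tilt [ 0.0054 -0.007  -1.    ] F [ 0.6 -0.  -0.7] gap 0.0196 j6 -1.76
SHIFT [-0.0087, 0.0024, 0.0051] TURN -0.0032
```

play_rows([
  [1,0.0,0.001,0.005,0],
  [1,0.0,0.001,0.005,0],
  [1,0.008,0.001,0.005,0],
  [1,0.016,0.001,0.005,0],
  [1,0.024,0.001,0.005,0],
])

```text
time: 5.67
ee_pos: [0.5725, -0.0716, 0.147]
tcp_rot: [0.502, -0.501, -0.496, -0.5]
ft_force: [-1.5, 0.2, -1.0]
finger_gap: 0.0193
```

Run:
```python
from h import *
go((.5725,-.072,.1054),90)
c=optics.capture("wrist")
save(c,"w8.png",(180,150,380,300),4)
```

```text
t 5.67 pos [ 0.5725 -0.0716  0.147 ] jaw 89.83 tilt [ 0.0056 -0.007  -1.    ] F [-1.5  0.2 -1. ] gap 0.0193 j6 -1.75
SHIFT [0.0416, 0.0002, -0.0001] TURN -0.003
```

View pics/w8.png

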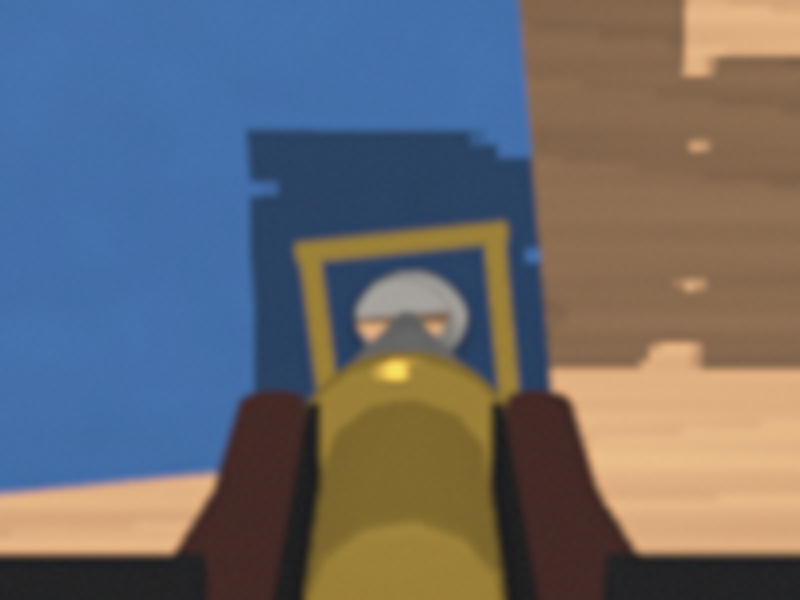

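play_rows([
  [1,0.006,0,0,0],
  [1,0.012,0,0,0],
  [1,0.017,0,0,0],
  [1,0.02,0,0,0],
  [1,0.022,0,0,0],
])

```text
time: 6.13
ee_pos: [0.5721, -0.0721, 0.1223]
tcp_rot: [-0.502, 0.502, 0.497, 0.5]
ft_force: [0.3, -1.5, 1.0]
finger_gap: 0.0194
```

Run:
```python
from h import *
go((.5725,-.072,.1054),90)
print(st()[0]["wrist_torque"].round(2))
```

```text
t 6.13 pos [ 0.5721 -0.0721  0.1223] jaw 89.81 tilt [ 0.0032 -0.0072 -1.    ] F [ 0.3 -1.5  1. ] gap 0.0194 j6 -1.75
SHIFT [0.0169, -0.0003, 0.0003] TURN -0.0034
[-0.35 -0.17 -0.  ]
```

play_rows([
  [1,0.005,0,0,0],
  [1,0.01,0,0,0],
  [1,0.015,0,0,0],
  [1,0.018,0,0,0],
  [1,0.019,0,0,0],
])

```text
time: 6.55
ee_pos: [0.5728, -0.0725, 0.1056]
tcp_rot: [0.503, -0.501, -0.496, -0.5]
ft_force: [-3.1, 0.2, 14.2]
finger_gap: 0.0194
```

Run:
```python
from h import *
go((.5725,-.072,.1054),90)
print(st()[0]["wrist_torque"].round(2))
c=optics.capture("wrist")
save(c,"w9.png",(80,150,480,400),2)
```

```text
t 6.55 pos [ 0.5728 -0.0725  0.1056] jaw 89.8 tilt [ 0.0058 -0.0078 -1.    ] F [-3.1  0.2 14.2] gap 0.0194 j6 -1.75
SHIFT [0.0002, 0.0003, 0.0005] TURN -0.0035
[-0.01  0.87  0.01]
```

View pics/w9.png

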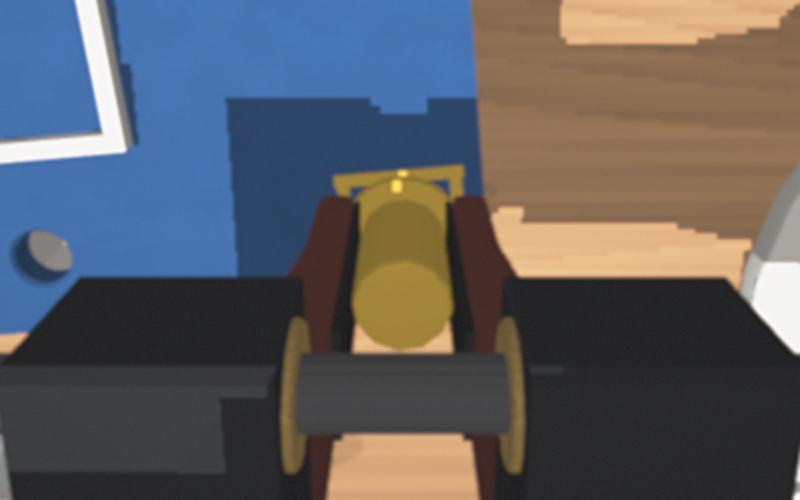

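play_rows([
  [0.4,0.001,0,0,0],
  [0.4,0.0,0,0,0],
  [0.4,0,0,0,0],
  [0.4,-0.03,0,0,0],
  [0.4,-0.07,0,0,0],
])

```text
time: 7.02
ee_pos: [0.57, -0.0713, 0.1708]
tcp_rot: [-0.5, 0.503, 0.499, 0.498]
ft_force: [1.1, 0.5, 0.3]
finger_gap: 0.0494
```

Run:
```python
from h import *
go((.585,.03,.40),90)
```

```text
t 7.02 pos [ 0.57   -0.0713  0.1708] jaw 89.82 tilt [-0.0044 -0.0057 -1.    ] F [1.1 0.5 0.3] gap 0.0494 j6 -1.75
SHIFT [-0.2298, -0.0137, 0.1] TURN -0.0032
```

play_rows([
  [0.4,-0.2,-0.01,0.095,-0.003],
  [0.4,-0.2,-0.01,0.095,-0.003],
  [0.4,-0.2,-0.01,0.095,-0.003],
  [0.4,-0.2,-0.01,0.095,-0.003],
  [0.4,-0.2,-0.01,0.095,-0.003],
])

```text
time: 7.43
ee_pos: [0.5804, 0.0217, 0.3633]
tcp_rot: [-0.5, 0.503, 0.5, 0.497]
ft_force: [1.4, -0.4, 0.4]
finger_gap: 0.0528
```

play_rows([
  [0.4,0,0,0,0],
  [0.4,0,0,0,0],
  [0.4,0,0,0,0],
])

```text
time: 7.68
ee_pos: [0.5806, 0.0218, 0.3622]
tcp_rot: [-0.5, 0.503, 0.5, 0.497]
ft_force: [-0.4, 0.1, -0.6]
finger_gap: 0.0529
```

Run:
```python
from h import *
go((.585,.03,.40),90)
c=optics.capture("wrist")
save(c,"w10.png",f=1.42)
o,a,ctr,sz,e=lidpose(c,(0,30,275,235)); print("lid org",o.round(4),"ang",a.round(2),"ctr",ctr.round(4),sz,e)
import json
json.dump({k:(np.asarray(c[k]).tolist()) for k in ["fx","fy","cx","cy","R","t"]},open("w10.json","w"));
```

```text
t 7.68 pos [0.5806 0.0218 0.3622] jaw 90.02 tilt [-0.0063 -0.0056 -1.    ] F [-0.4  0.1 -0.6] gap 0.0529 j6 -1.59
SHIFT [-0.0379, -0.0041, 0.008] TURN 0.0003
lid org [ 0.478  -0.2609] ang 4.97 ctr [ 0.525  -0.1665] (np.float32(0.14590764), np.float32(0.21715438)) [(np.float32(0.073), np.float32(-0.0019), 174), (np.float32(-0.073), np.float32(-0.001), 173), (np.float32(0.1086), np.float32(-0.0062), 142), (np.float32(-0.1086), np.float32(0.0032), 117)]
```

View pics/w10.png

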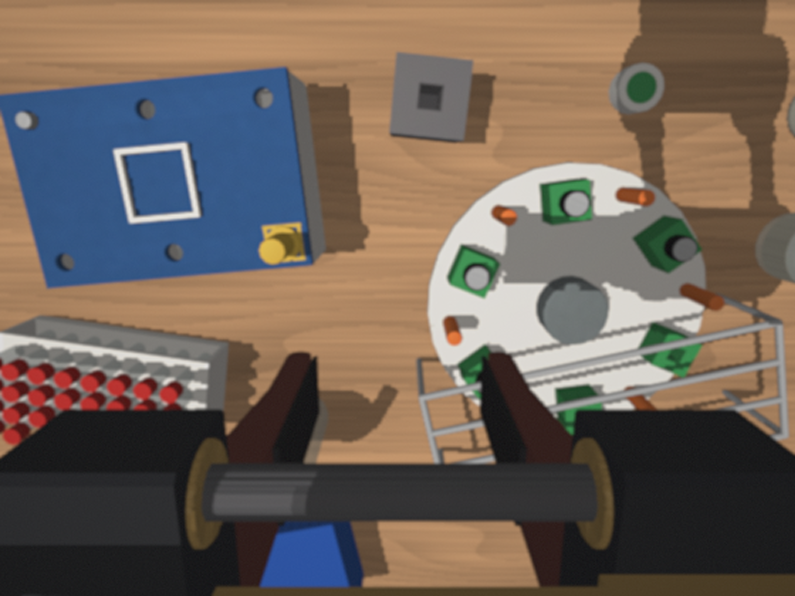

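Run:
```python
import json,numpy as np
from h import *
c={k:np.array(v) for k,v in json.load(open("w10.json")).items()}
k=1/1.42
for n,p,z in [("A",(577,203),.072),("B",(477,276),.072),("C",(682,248),.072),("D",(478,358),.072),
 ("disc L",(428,300),.022),("disc R",(706,285),.022),("disc near",(567,162),.022),
 ("k1",(508,216),.075),("k2",(649,198),.075),("k3",(715,303),.075),("k4",(455,338),.075),
 ("guard UL",(420,398),.095),("guard UR",(780,322),.095),("hub",(573,303),.04),("holder",(430,97),.066),("logger",(641,86),.024)]:
    print(n,ray(c,(p[0]*k,p[1]*k),z).round(4))
```

```text
A [0.5425 0.1642 0.072 ]
B [0.603  0.0851 0.072 ]
C [0.5794 0.2543 0.072 ]
D [0.6765 0.0886 0.072 ]
disc L [0.6368 0.0466 0.022 ]
disc R [0.6223 0.3076 0.022 ]
disc near [0.5103 0.1684 0.022 ]
k1 [0.5526 0.1081 0.075 ]
k2 [0.5383 0.2208 0.075 ]
k3 [0.6258 0.2867 0.075 ]
k4 [0.657  0.0676 0.075 ]
guard UL [0.704  0.0371 0.095 ]
guard UR [0.6366 0.3299 0.095 ]
hub [0.635  0.1783 0.04  ]
holder [0.4606 0.0439 0.066 ]
logger [0.4476 0.2261 0.024 ]
```

Run:
```python
from h import *
go((.5425,.1645,.13),90)
```

```text
t 7.73 pos [0.5804 0.0214 0.3611] jaw 89.98 tilt [-0.0084 -0.0055 -0.9999] F [-0.4 -0.6 -0.3] gap 0.0528 j6 -1.59
SHIFT [0.2306, 0.036, 0.1443] TURN -0.0004
```

play_rows([
  [0.45,0.16,0.036,0.1443,0],
  [0.45,0.16,0.036,0.1443,0],
  [0.45,0.16,0.036,0.1443,0],
  [0.45,0.16,0.036,0.1443,0],
  [0.45,0.16,0.036,0.1443,0],
])

```text
time: 8.15
ee_pos: [0.5435, 0.1573, 0.2049]
tcp_rot: [-0.498, 0.505, 0.501, 0.496]
ft_force: [0.3, -0.1, -0.5]
finger_gap: 0.0483
```

play_rows([
  [0.45,0.02,0,0,0],
  [0.45,0.04,0,0,0],
  [0.45,0.06,0,0,0],
  [0.45,0.065,0,0,0],
  [0.45,0.065,0,0,0],
])

```text
time: 8.57
ee_pos: [0.5408, 0.1559, 0.1358]
tcp_rot: [-0.496, 0.508, 0.502, 0.494]
ft_force: [-0.5, -0.3, 0.5]
finger_gap: 0.0481
```

Run:
```python
from h import *
go((.5425,.1645,.065),90)
c=optics.capture("wrist"); save(c,"w11.png",f=1.42)
print(proj(c,st()[0]["ee_pos"]),ray(c,(0,0),.072))
```

```text
t 8.57 pos [0.5408 0.1559 0.1358] jaw 89.85 tilt [-0.0193 -0.0081 -0.9998] F [-0.5 -0.3  0.5] gap 0.0481 j6 -1.35
SHIFT [0.0707, -0.003, 0.0092] TURN -0.0026
[283.70559036 284.75518001] [0.41044917 0.00750054 0.072     ]
```

View pics/w11.png

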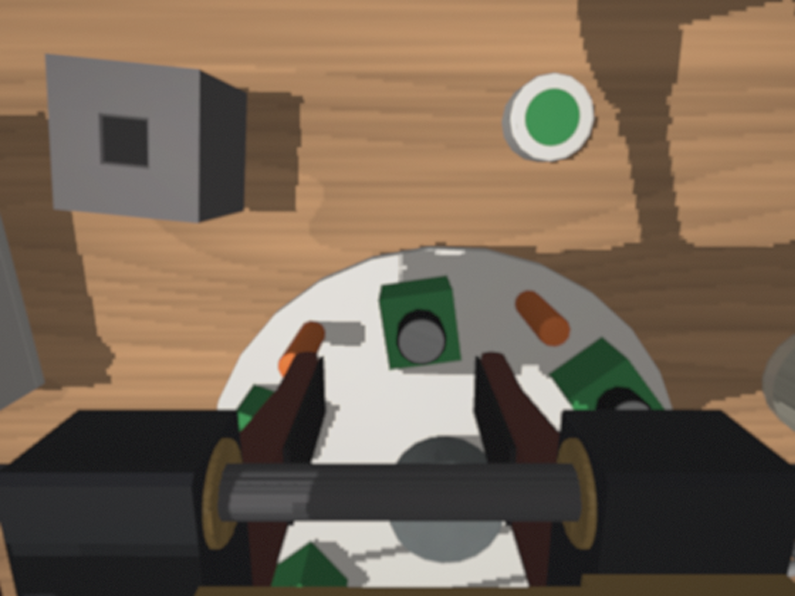

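Run:
```python
from h import *
c=optics.capture("wrist")
print(ray(c,(421/1.42,339/1.42),.072).round(4), ray(c,(554/1.42,117/1.42),.024).round(4), ray(c,(125/1.42,141/1.42),.066).round(4))
go((.5425,.1645,.065),90)
```

```text
[0.5442 0.1642 0.072 ] [0.4496 0.2282 0.024 ] [0.4615 0.0438 0.066 ]
t 8.67 pos [0.5426 0.1563 0.1398] jaw 89.84 tilt [-0.0131 -0.0066 -0.9999] F [ 0.4  0.4 -0.1] gap 0.0488 j6 -1.35
SHIFT [0.0747, -0.0008, 0.0087] TURN -0.0027
```

play_rows([
  [0.45,0.015,-0.001,0.0087,0],
  [0.45,0.035,-0.001,0.0087,0],
  [0.45,0.05,-0.001,0.0087,0],
  [0.45,0.05,-0.001,0.0087,0],
  [0.45,0.05,-0.001,0.0087,0],
])

```text
time: 9.08
ee_pos: [0.5432, 0.1645, 0.0905]
tcp_rot: [-0.498, 0.506, 0.501, 0.496]
ft_force: [-0.0, 0.9, 0.2]
finger_gap: 0.0484
```

Run:
```python
from h import *
go((.543,.1645,.065),90)
c=optics.capture("wrist"); save(c,"w12.png",(130,150,430,350),2.6)
```

```text
t 9.08 pos [0.5432 0.1645 0.0905] jaw 89.82 tilt [-0.0129 -0.0066 -0.9999] F [-0.   0.9  0.2] gap 0.0484 j6 -1.33
SHIFT [0.0255, -0.0001, 0.0002] TURN -0.0031
```

View pics/w12.png

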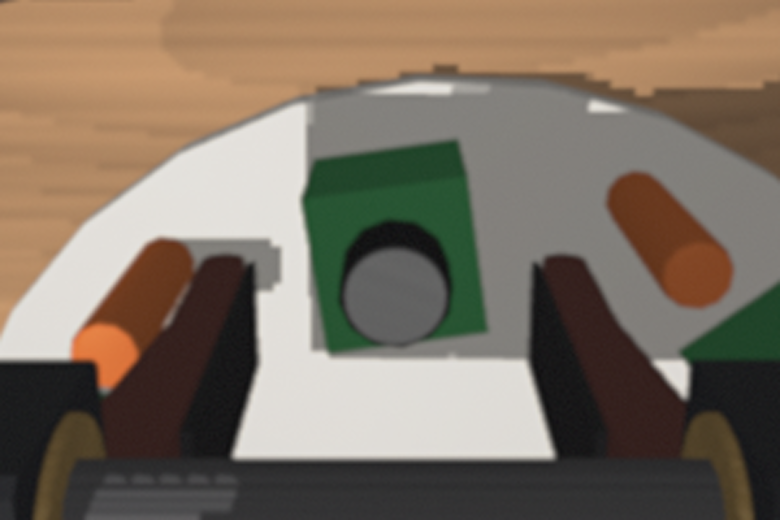

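Run:
```python
from h import *
c=optics.capture("wrist")
print(ray(c,(281.9,263.5),.072).round(4))
go((.543,.1645,.065),90)
```

```text
[0.5437 0.164  0.072 ]
t 9.18 pos [0.544  0.1647 0.092 ] jaw 89.82 tilt [-0.0101 -0.0059 -0.9999] F [1.2 0.5 0.4] gap 0.0485 j6 -1.33
SHIFT [0.027, 0.0008, -0.0001] TURN -0.0031
```

play_rows([
  [0.45,0.012,0,0,0],
  [0.45,0.0265,0,0,0],
  [0.45,0.0265,0,0,0],
  [1,0.0265,0,0,0],
  [1,0.0265,0,0,0],
])

```text
time: 9.6
ee_pos: [0.5441, 0.1646, 0.0662]
tcp_rot: [-0.498, 0.505, 0.5, 0.497]
ft_force: [0.3, -0.3, 0.2]
finger_gap: 0.0382
```

play_rows([
  [1,0,0,0,0],
  [1,0,0,0,0],
  [1,0,0,0,0],
])

```text
time: 9.85
ee_pos: [0.5446, 0.1648, 0.0672]
tcp_rot: [-0.499, 0.504, 0.5, 0.497]
ft_force: [0.2, -0.4, 1.7]
finger_gap: 0.0213
```

Run:
```python
from h import *
go((.4628,-.0818,.15),90)
```

```text
t 9.85 pos [0.5446 0.1648 0.0672] jaw 89.82 tilt [-0.0078 -0.0054 -1.    ] F [ 0.2 -0.4  1.7] gap 0.0213 j6 -1.33
SHIFT [-0.0809, 0.0816, -0.2473] TURN -0.0031
```

play_rows([
  [1,-0.03,0,0,0],
  [1,-0.06,0,0,0],
  [1,-0.09,0.005,-0.015,0],
  [1,-0.1,0.015,-0.045,0],
  [1,-0.1,0.025,-0.075,0],
])

```text
time: 10.27
ee_pos: [0.5214, 0.0904, 0.1724]
tcp_rot: [-0.501, 0.502, 0.499, 0.499]
ft_force: [0.9, -1.2, -0.2]
finger_gap: 0.021
```

play_rows([
  [1,0,0.01,-0.035,0],
  [1,0,0.022,-0.07,0],
  [1,0,0.034,-0.105,0],
  [1,0,0.046,-0.14,0],
  [1,0,0.046,-0.14,0],
])

```text
time: 10.68
ee_pos: [0.4737, -0.0546, 0.1737]
tcp_rot: [-0.5, 0.504, 0.497, 0.5]
ft_force: [0.3, -0.6, -0.3]
finger_gap: 0.0211
```

Run:
```python
from h import *
go((.4628,-.0818,.15),90)
```

```text
t 10.68 pos [ 0.4737 -0.0546  0.1737] jaw 89.61 tilt [-3.0e-04 -7.5e-03 -1.0e+00] F [ 0.3 -0.6 -0.3] gap 0.0211 j6 -1.75
SHIFT [0.0239, 0.0107, -0.0271] TURN -0.0068
```

play_rows([
  [1,0.01,0.005,-0.014,-0.007],
  [1,0.02,0.0107,-0.027,-0.007],
  [1,0.03,0.0107,-0.027,-0.007],
  [1,0.03,0.0107,-0.027,-0.007],
  [1,0.03,0.0107,-0.027,-0.007],
])

```text
time: 11.1
ee_pos: [0.4628, -0.0809, 0.1433]
tcp_rot: [-0.501, 0.502, 0.499, 0.498]
ft_force: [-1.0, -0.3, 0.3]
finger_gap: 0.021
```

Run:
```python
from h import *
go((.4628,-.0818,.15),90)
c=optics.capture("wrist"); save(c,"w13.png",(130,150,430,350),2.6)
s,R=st(); print(s["ee_pos"]+R[:,0]*.041, proj(c,s["ee_pos"]+R[:,0]*.041),proj(c,[.4628,-.0818,.088]))
```

```text
t 11.1 pos [ 0.4628 -0.0809  0.1433] jaw 90.03 tilt [-0.0014 -0.0067 -1.    ] F [-1.  -0.3  0.3] gap 0.021 j6 -1.81
SHIFT [-0.0067, -0.0, -0.001] TURN 0.0005
[ 0.46310734 -0.08110039  0.10303257] [282.75250042 249.0301169 ] [281.59488948 239.48835841]
```

View pics/w13.png

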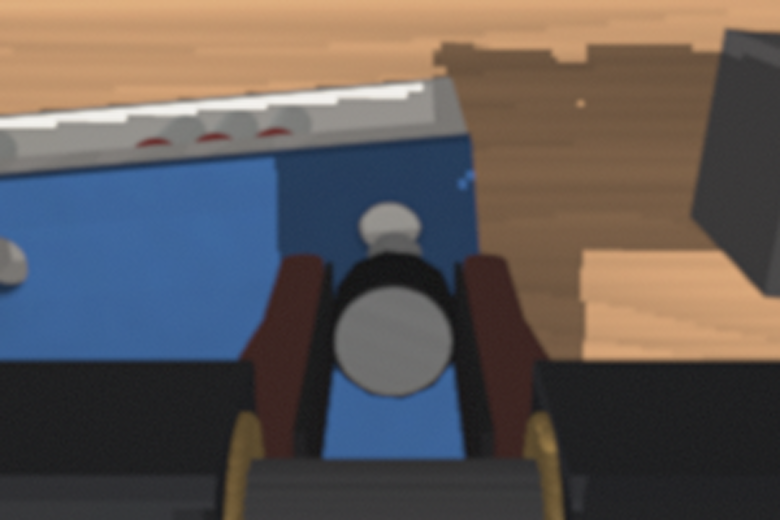

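play_rows([
  [1,0.005,0,-0.0006,0],
  [1,0.012,0,-0.0006,0],
  [1,0.018,0,-0.0006,0],
  [1,0.024,0,-0.0006,0],
  [1,0.024,0,-0.0006,0],
])

```text
time: 11.57
ee_pos: [0.4627, -0.0813, 0.1182]
tcp_rot: [-0.501, 0.502, 0.499, 0.497]
ft_force: [0.4, -0.5, -0.7]
finger_gap: 0.021
```

Run:
```python
from h import *
go((.4628,-.0818,.099),90)
```

```text
t 11.57 pos [ 0.4627 -0.0813  0.1182] jaw 90.08 tilt [-0.0022 -0.0066 -1.    ] F [ 0.4 -0.5 -0.7] gap 0.021 j6 -1.81
SHIFT [0.0192, -0.0001, -0.0004] TURN 0.0014
```

play_rows([
  [1,0.006,0,-0.0003,0],
  [1,0.012,0,-0.0003,0],
  [1,0.017,0,-0.0003,0],
  [1,0.0185,0,-0.0003,0],
  [1,0.0185,0,-0.0003,0],
])

```text
time: 11.98
ee_pos: [0.463, -0.0817, 0.0995]
tcp_rot: [0.502, -0.502, -0.499, -0.498]
ft_force: [4.7, -0.1, -2.5]
finger_gap: 0.0214
```

Run:
```python
from h import *
go((.4628,-.0818,.099),90)
```

```text
t 11.98 pos [ 0.463  -0.0817  0.0995] jaw 90.08 tilt [-0.0013 -0.0064 -1.    ] F [ 4.7 -0.1 -2.5] gap 0.0214 j6 -1.81
SHIFT [0.0005, 0.0002, -0.0001] TURN 0.0014
```

play_rows([
  [0.5,0,0,0,0],
  [0.5,0,0,0,0],
  [0.5,0,0,0,0],
  [0.5,-0.02,0,0,0],
  [0.5,-0.05,0,0,0],
])

```text
time: 12.4
ee_pos: [0.461, -0.081, 0.1465]
tcp_rot: [-0.499, 0.503, 0.501, 0.496]
ft_force: [0.2, 0.1, -0.3]
finger_gap: 0.0441
```

Run:
```python
from h import *
go((.603,.0851,.12),90)
c=optics.capture("wrist"); save(c,"w14.png",(130,150,430,350),2.6)
```

```text
t 12.4 pos [ 0.461  -0.081   0.1465] jaw 90.08 tilt [-0.0089 -0.0048 -0.9999] F [ 0.2  0.1 -0.3] gap 0.0441 j6 -1.81
SHIFT [0.0245, -0.1425, 0.166] TURN 0.0013
```

View pics/w14.png

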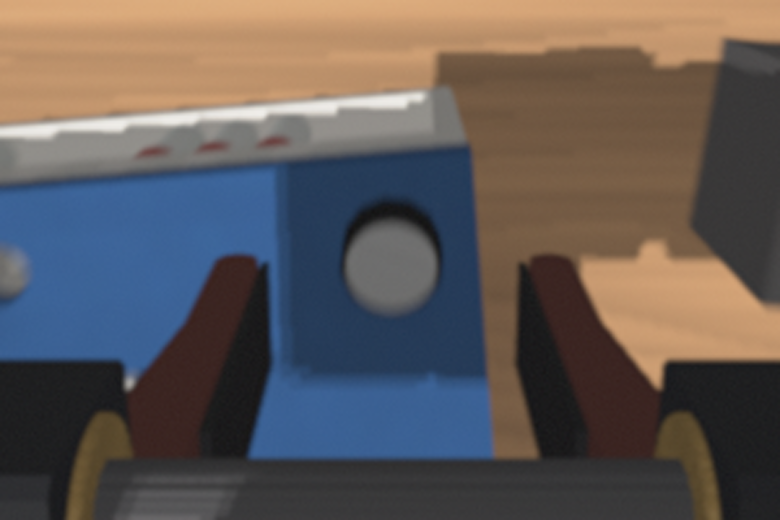

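play_rows([
  [0.5,-0.01,-0.02,0.03,0],
  [0.5,-0.01,-0.05,0.06,0],
  [0.5,-0.01,-0.08,0.09,0],
  [0.5,-0.01,-0.11,0.12,0],
  [0.5,-0.01,-0.13,0.145,0],
])

```text
time: 12.87
ee_pos: [0.5952, 0.0653, 0.1646]
tcp_rot: [0.503, -0.501, -0.498, -0.499]
ft_force: [0.6, -0.3, 0.1]
finger_gap: 0.0435
```

Run:
```python
from h import *
go((.604,.0852,.12),90)
```

```text
t 12.87 pos [0.5952 0.0653 0.1646] jaw 90.08 tilt [ 0.0033 -0.0079 -1.    ] F [ 0.6 -0.3  0.1] gap 0.0435 j6 -1.52
SHIFT [0.0444, -0.0087, 0.0202] TURN 0.0014
```

play_rows([
  [0.45,0.02,-0.0087,0.0202,0],
  [0.45,0.05,-0.0087,0.0202,0],
  [0.45,0.07,-0.0087,0.0202,0],
  [0.45,0.07,-0.0087,0.0202,0],
  [0.45,0.07,-0.0087,0.0202,0],
])

```text
time: 13.28
ee_pos: [0.6031, 0.0849, 0.0931]
tcp_rot: [0.502, -0.502, -0.498, -0.497]
ft_force: [-0.2, -0.8, 0.9]
finger_gap: 0.0482
```

Run:
```python
from h import *
c=optics.capture("wrist"); save(c,"w15.png",(130,150,430,350),2.6)
go((.604,.0852,.0655),90)
for i in [235,250,260,270]: print(i,ray(c,(281.5,i),.072).round(4))
```

```text
t 13.33 pos [0.6041 0.0848 0.0953] jaw 90.07 tilt [ 0.0034 -0.008  -1.    ] F [-0.2 -0.9 -0.1] gap 0.048 j6 -1.48
SHIFT [0.0298, 0.0002, 0.0006] TURN 0.0011
235 [0.5891 0.084  0.072 ]
250 [0.5968 0.084  0.072 ]
260 [0.6021 0.084  0.072 ]
270 [0.6074 0.084  0.072 ]
```

View pics/w15.png

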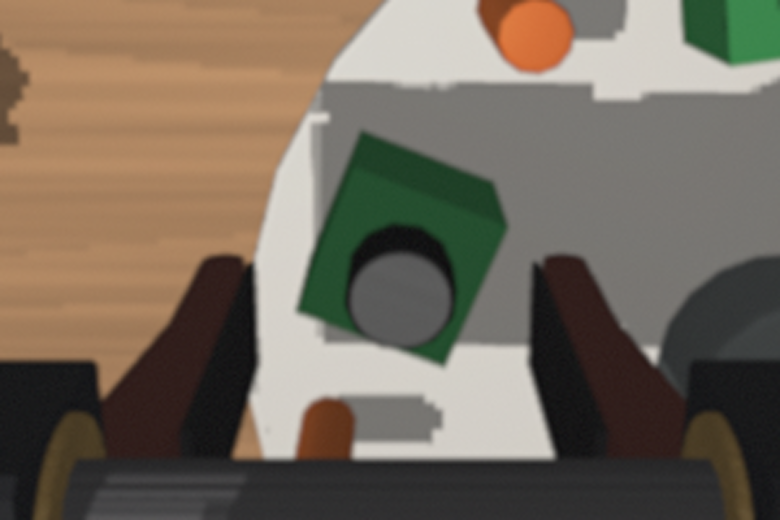

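play_rows([
  [0.45,0.012,-0.0007,0.0006,0],
  [0.45,0.0295,-0.0007,0.0006,0],
  [0.45,0.0295,-0.0007,0.0006,0],
  [1,0.0295,-0.0007,0.0006,0],
  [1,0.0295,-0.0007,0.0006,0],
])

```text
time: 13.75
ee_pos: [0.6054, 0.085, 0.0671]
tcp_rot: [0.503, -0.5, -0.497, -0.499]
ft_force: [0.4, -0.3, 0.8]
finger_gap: 0.0385
```

play_rows([
  [1,0,0,0,0],
  [1,0,0,0,0],
  [1,0,0,0,0],
])

```text
time: 14.0
ee_pos: [0.6062, 0.0851, 0.0686]
tcp_rot: [0.504, -0.5, -0.496, -0.5]
ft_force: [0.7, 0.5, 2.8]
finger_gap: 0.0206
```

Run:
```python
from h import *
go((.4707,-.1716,.165),90)
```

```text
t 14.0 pos [0.6062 0.0851 0.0686] jaw 90.04 tilt [ 0.0074 -0.0075 -0.9999] F [0.7 0.5 2.8] gap 0.0206 j6 -1.48
SHIFT [-0.0954, 0.1349, -0.2573] TURN 0.0007
```

play_rows([
  [1,-0.03,0,0,0],
  [1,-0.06,0,0,0],
  [1,-0.09,0.015,-0.01,0],
  [1,-0.105,0.04,-0.03,0],
  [1,-0.105,0.07,-0.055,0],
])

```text
time: 14.42
ee_pos: [0.5369, 0.0312, 0.1787]
tcp_rot: [0.506, -0.497, -0.495, -0.501]
ft_force: [0.4, -0.8, 0.3]
finger_gap: 0.0212
```

play_rows([
  [1,0,0.02,-0.03,0],
  [1,0,0.035,-0.065,0],
  [1,0,0.045,-0.1,0],
  [1,0,0.055,-0.135,0],
  [1,0,0.055,-0.16,0],
])

```text
time: 14.83
ee_pos: [0.4808, -0.1313, 0.18]
tcp_rot: [0.507, -0.498, -0.494, -0.502]
ft_force: [0.8, 0.2, 0.5]
finger_gap: 0.0209
```

Run:
```python
from h import *
go((.4717,-.1716,.145),90)
```

```text
t 14.83 pos [ 0.4808 -0.1313  0.18  ] jaw 90.08 tilt [ 0.0165 -0.0087 -0.9998] F [0.8 0.2 0.5] gap 0.0209 j6 -1.91
SHIFT [0.0351, 0.0098, -0.04] TURN 0.0014
```

play_rows([
  [1,0.01,0.005,-0.02,0],
  [1,0.02,0.0098,-0.04,0],
  [1,0.033,0.0103,-0.04,0],
  [1,0.033,0.0103,-0.04,0],
  [1,0.033,0.0103,-0.04,0],
])

```text
time: 15.25
ee_pos: [0.4708, -0.1708, 0.1464]
tcp_rot: [0.506, -0.498, -0.495, -0.502]
ft_force: [0.6, 0.3, -0.7]
finger_gap: 0.0213
```

Run:
```python
from h import *
c=optics.capture("wrist"); save(c,"w16.png",(130,150,430,350),2.6)
go((.4717,-.1716,.1006),90)
s,R=st(); print(s["ee_pos"]+R[:,0]*.0426, proj(c,s["ee_pos"]+R[:,0]*.0426),proj(c,[.4707,-.1716,.088]))
```

```text
t 15.3 pos [ 0.4713 -0.1707  0.1472] jaw 90.13 tilt [ 0.0163 -0.0081 -0.9998] F [ 0.2  0.  -0.2] gap 0.0213 j6 -1.99
SHIFT [0.0466, 0.0003, -0.0005] TURN 0.0023
[ 0.47197654 -0.17104967  0.10463752] [282.88826433 248.4573971 ] [282.01570554 236.14491002]
```

View pics/w16.png

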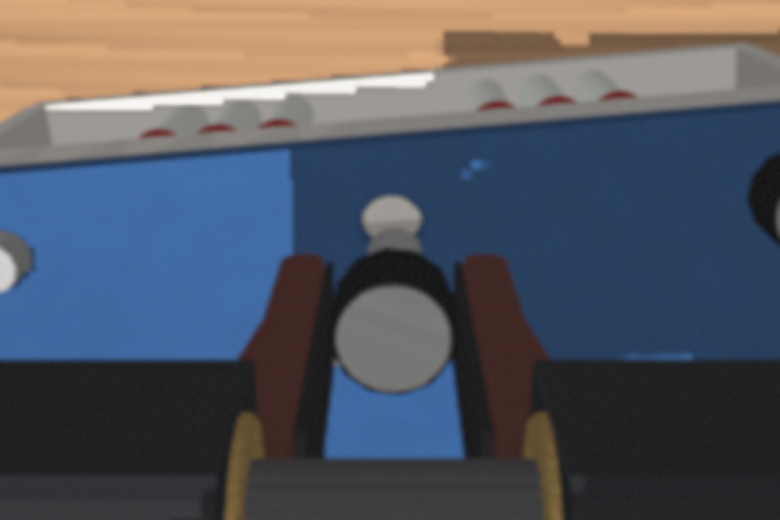

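play_rows([
  [1,0.006,-0.0005,-0.0005,0],
  [1,0.013,-0.0005,-0.0005,0],
  [1,0.02,-0.0005,-0.0005,0],
  [1,0.026,-0.0005,-0.0005,0],
  [1,0.026,-0.0005,-0.0005,0],
])

```text
time: 15.72
ee_pos: [0.4715, -0.1708, 0.1192]
tcp_rot: [0.506, -0.498, -0.496, -0.501]
ft_force: [0.1, 0.0, -0.3]
finger_gap: 0.0211
```

Run:
```python
from h import *
go((.4717,-.1716,.1006),90)
```

```text
t 15.72 pos [ 0.4715 -0.1708  0.1192] jaw 90.16 tilt [ 0.0136 -0.0068 -0.9999] F [ 0.1  0.  -0.3] gap 0.0211 j6 -1.99
SHIFT [0.0186, 0.0001, -0.0007] TURN 0.0028
```

play_rows([
  [1,0.006,-0.0002,-0.0004,0],
  [1,0.012,-0.0002,-0.0004,0],
  [1,0.017,-0.0002,-0.0004,0],
  [1,0.0185,-0.0002,-0.0004,0],
  [1,0.0185,-0.0002,-0.0004,0],
])

```text
time: 16.13
ee_pos: [0.4719, -0.1713, 0.1007]
tcp_rot: [0.506, -0.498, -0.496, -0.501]
ft_force: [-0.4, 0.9, 0.8]
finger_gap: 0.0211
```

Run:
```python
from h import *
go((.4717,-.1716,.1006),90)
```

```text
t 16.13 pos [ 0.4719 -0.1713  0.1007] jaw 90.16 tilt [ 0.0137 -0.0068 -0.9999] F [-0.4  0.9  0.8] gap 0.0211 j6 -1.99
SHIFT [0.0001, 0.0002, -0.0003] TURN 0.0027
```

play_rows([
  [0.5,0,0,0,0],
  [0.5,0,0,0,0],
  [0.5,0,0,0,0],
  [0.5,-0.03,0,0,0],
  [0.5,-0.07,0,0,0],
])

```text
time: 16.55
ee_pos: [0.469, -0.17, 0.1669]
tcp_rot: [0.503, -0.499, -0.498, -0.5]
ft_force: [0.5, -0.9, -0.0]
finger_gap: 0.0435
```

Run:
```python
from h import *
c=optics.capture("wrist"); save(c,"w17.png",(130,150,430,350),2)
go((.580,.2545,.14),90)
```

```text
t 16.6 pos [ 0.4723 -0.1715  0.1791] jaw 90.15 tilt [ 0.021  -0.0101 -0.9997] F [-0.1 -0.8  6.4] gap 0.0442 j6 -1.99
SHIFT [0.0371, -0.108, 0.4261] TURN 0.0025
```

View pics/w17.png

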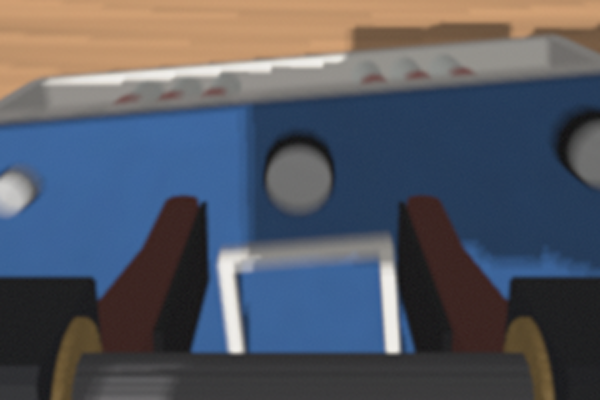

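play_rows([
  [0.45,-0.03,0,0.02,0],
  [0.45,-0.07,0,0.04,0],
])

```text
time: 16.77
ee_pos: [0.4702, -0.1327, 0.2446]
tcp_rot: [0.507, -0.497, -0.493, -0.502]
ft_force: [0.0, -0.3, -0.1]
finger_gap: 0.048
```

play_rows([
  [0.45,0.0,-0.01,0.04,0],
  [0.45,0.0,-0.02,0.08,0],
  [0.45,0.0,-0.03,0.12,0],
  [0.45,0.0,-0.04,0.16,0],
  [0.45,0.0,-0.05,0.2,0],
])

```text
time: 17.18
ee_pos: [0.5203, 0.0693, 0.244]
tcp_rot: [0.507, -0.497, -0.493, -0.503]
ft_force: [0.7, -0.1, 0.3]
finger_gap: 0.0482
```

Run:
```python
from h import *
go((.580,.2545,.14),90)
```

```text
t 17.18 pos [0.5203 0.0693 0.244 ] jaw 90.02 tilt [ 0.0201 -0.0094 -0.9998] F [ 0.7 -0.1  0.3] gap 0.0482 j6 -1.5
SHIFT [0.1034, -0.0577, 0.1862] TURN 0.0003
```

Now fast to above C, descending.

play_rows([
  [0.45,0.0,-0.02,0.04,0],
  [0.45,0.02,-0.035,0.08,0],
  [0.45,0.04,-0.05,0.12,0],
  [0.45,0.06,-0.0577,0.16,0],
  [0.45,0.09,-0.0577,0.186,0],
])

```text
time: 17.6
ee_pos: [0.58, 0.2456, 0.1649]
tcp_rot: [0.508, -0.496, -0.492, -0.504]
ft_force: [0.2, -0.0, 0.0]
finger_gap: 0.0486
```

Run:
```python
from h import *
go((.580,.2545,.10),90)
```

```text
t 17.6 pos [0.58   0.2456 0.1649] jaw 90.05 tilt [ 0.0241 -0.0077 -0.9997] F [ 0.2 -0.   0. ] gap 0.0486 j6 -1.22
SHIFT [0.0648, 0.0016, 0.0094] TURN 0.0009
```

play_rows([
  [0.45,0.02,0.0016,0.0094,0],
  [0.45,0.06,0.0016,0.0094,0],
])

```text
time: 17.77
ee_pos: [0.5812, 0.2588, 0.1073]
tcp_rot: [0.51, -0.492, -0.493, -0.505]
ft_force: [0.2, 0.5, 0.3]
finger_gap: 0.0485
```

play_rows([
  [0.45,0.01,0.0,0.0,0],
  [0.45,0.01,0,0,0],
  [0.45,0.01,0,0,0],
])

```text
time: 18.02
ee_pos: [0.5816, 0.2585, 0.0981]
tcp_rot: [0.51, -0.492, -0.492, -0.505]
ft_force: [0.7, -0.4, 0.3]
finger_gap: 0.0484
```

Run:
```python
from h import *
c=optics.capture("wrist"); save(c,"w18.png",(130,150,430,350),2.6)
go((.580,.2545,.0655),90)
for i in [235,250,260,270]: print(i,ray(c,(281.5,i),.072).round(4))
```

```text
t 18.07 pos [0.5825 0.2586 0.0999] jaw 90.24 tilt [ 0.0332 -0.003  -0.9994] F [0.2 0.2 0.8] gap 0.0483 j6 -1.2
SHIFT [0.0343, 0.0036, -0.004] TURN 0.0041
235 [0.5699 0.2577 0.072 ]
250 [0.578  0.2577 0.072 ]
260 [0.5835 0.2577 0.072 ]
270 [0.589  0.2578 0.072 ]
```

View pics/w18.png

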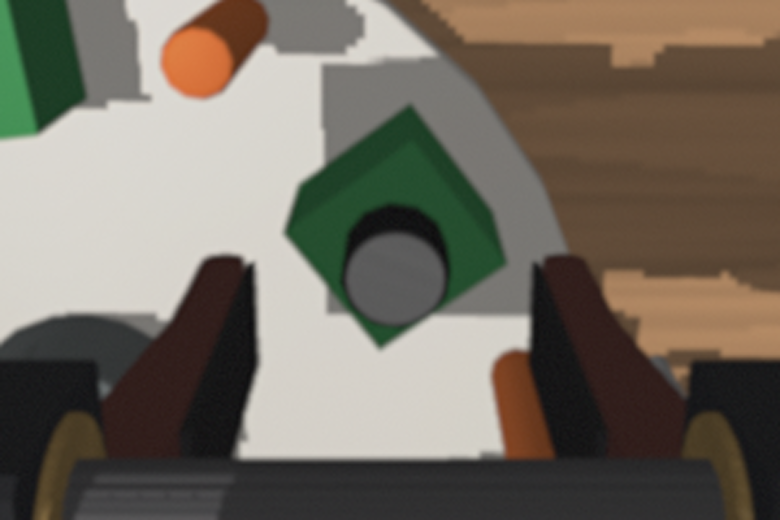

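play_rows([
  [0.45,-0.02,0,0,0],
  [0.45,-0.06,0,0,0],
])

```text
time: 18.23
ee_pos: [0.5794, 0.2575, 0.1579]
tcp_rot: [0.509, -0.493, -0.492, -0.505]
ft_force: [1.6, -0.1, -1.0]
finger_gap: 0.0481
```

play_rows([
  [0.45,0,0,0,0],
  [0.45,0,0,0,0],
  [0.45,0,0,0,0],
])

```text
time: 18.48
ee_pos: [0.5804, 0.2572, 0.1608]
tcp_rot: [0.509, -0.492, -0.491, -0.507]
ft_force: [0.5, 0.4, -0.2]
finger_gap: 0.0484
```

Run:
```python
from h import *
go((.582,.258,.0655),90)
```

```text
t 18.48 pos [0.5804 0.2572 0.1608] jaw 90.12 tilt [ 0.0323 -0.0036 -0.9995] F [ 0.5  0.4 -0.2] gap 0.0484 j6 -1.2
SHIFT [0.0953, 0.0015, 0.0011] TURN 0.002
```

play_rows([
  [0.45,0.02,0.0005,0.0011,0],
  [0.45,0.05,0.001,0.0011,0],
  [0.45,0.085,0.0015,0.0011,0],
  [0.45,0.0935,0.0015,0.0011,0],
])

```text
time: 18.82
ee_pos: [0.5794, 0.2568, 0.0611]
tcp_rot: [0.508, -0.495, -0.493, -0.504]
ft_force: [-0.8, 0.8, -0.4]
finger_gap: 0.0485
```

Run:
```python
from h import *
go((.582,.258,.0655),90)
```

```text
t 18.82 pos [0.5794 0.2568 0.0611] jaw 90.09 tilt [ 0.0248 -0.0062 -0.9997] F [-0.8  0.8 -0.4] gap 0.0485 j6 -1.2
SHIFT [-0.0044, -0.0027, 0.0011] TURN 0.0016
```

play_rows([
  [0.45,-0.0045,-0.0025,0.001,0],
  [0.45,-0.0045,-0.0025,0.001,0],
  [1,-0.0045,-0.0025,0.001,0],
  [1,-0.0045,-0.0025,0.001,0],
  [1,-0.0045,-0.0025,0.001,0],
])

```text
time: 19.23
ee_pos: [0.5827, 0.2582, 0.0677]
tcp_rot: [0.509, -0.494, -0.492, -0.505]
ft_force: [-0.6, -0.1, 0.1]
finger_gap: 0.0318
```

play_rows([
  [1,0,0,0,0],
  [1,0,0,0,0],
  [1,0,0,0,0],
])

```text
time: 19.48
ee_pos: [0.5833, 0.2584, 0.0692]
tcp_rot: [0.509, -0.493, -0.492, -0.506]
ft_force: [0.5, -0.7, 3.7]
finger_gap: 0.0213
```

Run:
```python
from h import *
go((.580,-.162,.185),90)
```

```text
t 19.48 pos [0.5833 0.2584 0.0692] jaw 90.09 tilt [ 0.0297 -0.0044 -0.9995] F [ 0.5 -0.7  3.7] gap 0.0213 j6 -1.2
SHIFT [-0.114, 0.0006, -0.4209] TURN 0.0016
```

play_rows([
  [1,-0.03,0,0,0],
  [1,-0.06,0,0,0],
  [1,-0.09,0,-0.02,0],
  [1,-0.115,0,-0.05,0],
  [1,-0.125,0,-0.085,0],
])

```text
time: 19.9
ee_pos: [0.5805, 0.1746, 0.1994]
tcp_rot: [0.511, -0.491, -0.491, -0.507]
ft_force: [0.8, 0.0, -0.3]
finger_gap: 0.0211
```

play_rows([
  [1,0,0,-0.04,0],
  [1,0,0,-0.08,0],
  [1,0,0,-0.12,0],
  [1,0,0,-0.16,0],
  [1,0,0,-0.2,0],
])

```text
time: 20.32
ee_pos: [0.5809, -0.0271, 0.2]
tcp_rot: [0.511, -0.49, -0.491, -0.507]
ft_force: [0.0, -1.2, -1.6]
finger_gap: 0.0208
```

Run:
```python
from h import *
go((.581,-.162,.195),90)
```

```text
t 20.32 pos [ 0.5809 -0.0271  0.2   ] jaw 90.26 tilt [ 0.0359 -0.0025 -0.9994] F [ 0.  -1.2 -1.6] gap 0.0208 j6 -1.68
SHIFT [0.0053, 0.0007, -0.1349] TURN 0.0046
```

play_rows([
  [1,0,0,-0.04,0],
  [1,0,0,-0.08,0],
  [1,0,0,-0.115,0],
  [1,0.0,0,-0.135,0],
  [1,0.0,0,-0.135,0],
])

```text
time: 20.73
ee_pos: [0.5807, -0.1665, 0.1997]
tcp_rot: [0.509, -0.492, -0.49, -0.508]
ft_force: [-0.0, 0.0, -0.3]
finger_gap: 0.0211
```

play_rows([
  [1,0.015,0,0,0],
  [1,0.035,0,0,0],
  [1,0.05,0,0,0],
  [1,0.05,0,0,0],
])

```text
time: 21.07
ee_pos: [0.581, -0.1653, 0.1454]
tcp_rot: [0.507, -0.493, -0.493, -0.507]
ft_force: [-1.3, -1.1, -1.3]
finger_gap: 0.0212
```

Run:
```python
from h import *
go((.581,-.162,.1015),90)
c=optics.capture("wrist"); save(c,"w19.png",(130,150,430,350),2.6)
s,R=st(); print(s["ee_pos"]+R[:,0]*.0432, proj(c,s["ee_pos"]+R[:,0]*.0432),proj(c,[.580,-.162,.088]))
```

```text
t 21.07 pos [ 0.581  -0.1653  0.1454] jaw 90.0 tilt [ 0.0285 -0.0013 -0.9996] F [-1.3 -1.1 -1.3] gap 0.0212 j6 -1.91
SHIFT [0.0439, 0.0012, 0.0034] TURN 0.0001
[ 0.58280214 -0.16563534  0.10431476] [282.33282422 249.0333762 ] [288.4606747  234.03347752]
```

View pics/w19.png

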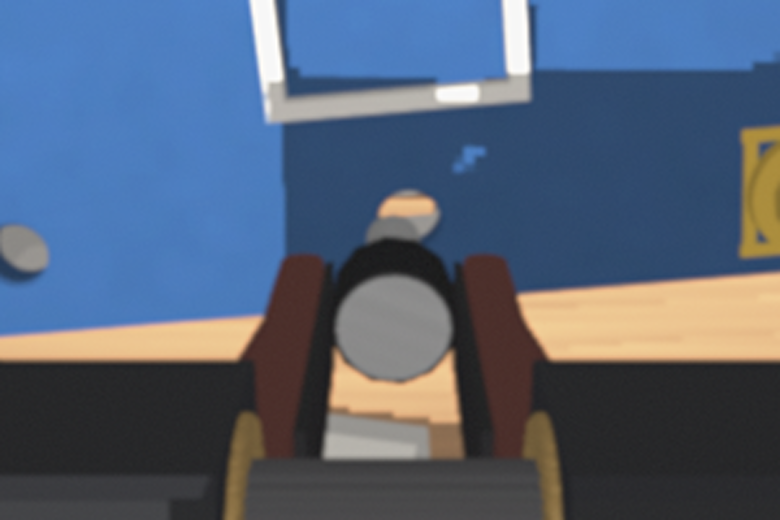

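Run:
```python
from h import *
c=optics.capture("wrist"); save(c,"w20.png",(230,200,330,270),8)
go((.581,-.162,.1015),90)
z=lambda x,y:(130+x/2.6,150+y/2.6)
print(ray(c,z(394,233),.103),ray(c,z(408,218),.088))
```

```text
t 21.17 pos [ 0.5822 -0.1658  0.1494] jaw 90.02 tilt [ 0.0334 -0.0032 -0.9994] F [ 0.2 -0.3  0.5] gap 0.0211 j6 -1.91
SHIFT [0.0478, 0.0028, 0.004] TURN 0.0003
[ 0.57925494 -0.1662747   0.103     ] [ 0.58132666 -0.1630942   0.088     ]
```

View pics/w20.png

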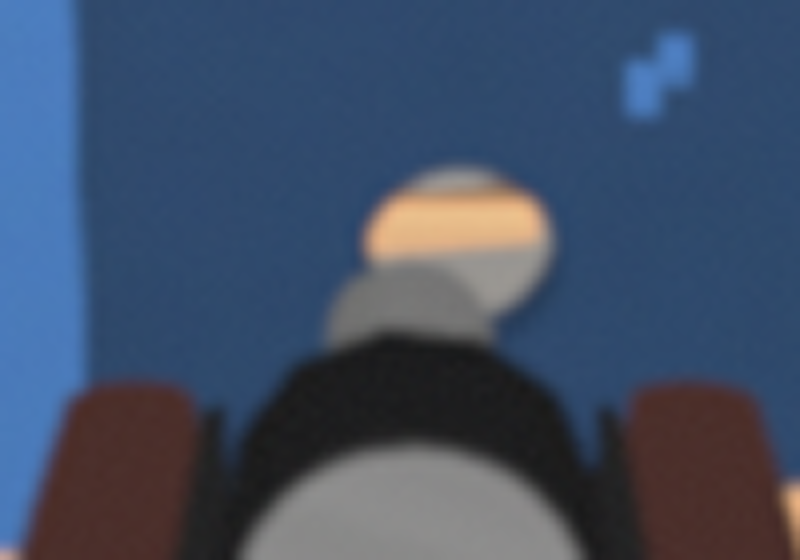

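Run:
```python
from h import *
c=optics.capture("wrist")
go((.581,-.162,.1015),90)
z=lambda x,y:(230+x/8,200+y/8)
print(ray(c,z(411,338),.111),ray(c,z(411,310),.106),ray(c,z(458,257),.088))
```

```text
t 21.22 pos [ 0.5827 -0.1661  0.1507] jaw 90.01 tilt [ 0.0354 -0.004  -0.9994] F [-0.3 -0.  -1.3] gap 0.0208 j6 -1.91
SHIFT [0.0491, 0.0035, 0.0043] TURN 0.0002
[ 0.57924864 -0.16669465  0.111     ] [ 0.57915149 -0.16670309  0.106     ] [ 0.58180034 -0.16323397  0.088     ]
```

Run:
```python
from h import *
go((.5835,-.162,.125),90)
go((.5835,-.162,.14),90)
```

```text
t 21.22 pos [ 0.5827 -0.1661  0.1507] jaw 90.01 tilt [ 0.0354 -0.004  -0.9994] F [-0.3 -0.  -1.3] gap 0.0208 j6 -1.91
SHIFT [0.0257, 0.0001, 0.0042] TURN 0.0002
t 21.22 pos [ 0.5827 -0.1661  0.1507] jaw 90.01 tilt [ 0.0354 -0.004  -0.9994] F [-0.3 -0.  -1.3] gap 0.0208 j6 -1.91
SHIFT [0.0107, -0.0004, 0.0042] TURN 0.0002
```

play_rows([
  [1,0.003,-0.0006,0.0042,0],
  [1,0.006,-0.0005,0.0042,0],
  [1,0.013,-0.0003,0.0042,0],
  [1,0.02,0,0.0042,0],
  [1,0.0257,0.0001,0.0042,0],
])

```text
time: 21.63
ee_pos: [0.5833, -0.1619, 0.1239]
tcp_rot: [0.51, -0.492, -0.49, -0.508]
ft_force: [-1.2, 0.6, -0.9]
finger_gap: 0.0212
```

Run:
```python
from h import *
go((.5835,-.162,.1015),90)
print(st()[0]["wrist_torque"].round(2))
c=optics.capture("wrist"); save(c,"w21.png",(230,200,330,270),8)
```

```text
t 21.63 pos [ 0.5833 -0.1619  0.1239] jaw 90.02 tilt [ 0.0348 -0.0038 -0.9994] F [-1.2  0.6 -0.9] gap 0.0212 j6 -1.9
SHIFT [0.0224, 0.0006, -0.0] TURN 0.0004
[ 0.02  0.05 -0.01]
```

View pics/w21.png

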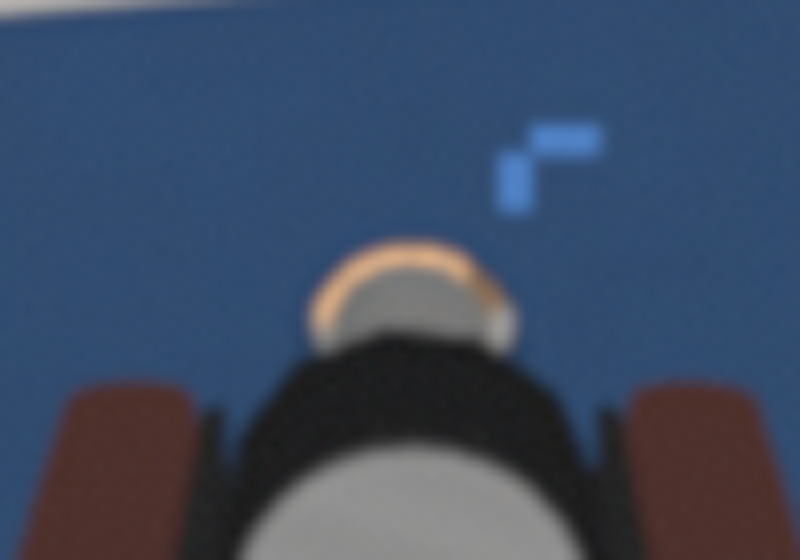

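play_rows([
  [1,0.007,0.0002,0,0],
  [1,0.014,0.0004,0,0],
  [1,0.02,0.0006,0,0],
  [1,0.0218,0.0006,0,0],
  [1,0.0218,0.0006,0,0],
])

```text
time: 22.1
ee_pos: [0.5828, -0.1618, 0.1006]
tcp_rot: [0.509, -0.492, -0.491, -0.507]
ft_force: [-0.5, -0.0, 1.8]
finger_gap: 0.0209
```

Run:
```python
from h import *
go((.5835,-.162,.1015),90)
print(st()[0]["wrist_torque"].round(2))
```

```text
t 22.1 pos [ 0.5828 -0.1618  0.1006] jaw 90.01 tilt [ 0.0327 -0.0031 -0.9995] F [-0.5 -0.   1.8] gap 0.0209 j6 -1.9
SHIFT [-0.0009, -0.0007, -0.0002] TURN 0.0002
[ 0.08  0.15 -0.03]
```

play_rows([
  [0.5,0,0,0,0],
  [0.5,0,0,0,0],
  [0.5,0,0,0,0],
  [0.5,-0.03,0,0,0],
  [0.5,-0.07,0,0,0],
])

```text
time: 22.52
ee_pos: [0.5784, -0.1609, 0.1659]
tcp_rot: [0.506, -0.494, -0.494, -0.506]
ft_force: [0.1, -0.6, 0.5]
finger_gap: 0.0433
```

Run:
```python
from h import *
go((.5,0.05,.3),90)
c=optics.capture("wrist"); save(c,"w22.png",(80,130,480,380),1.5)
```

```text
t 22.52 pos [ 0.5784 -0.1609  0.1659] jaw 90.01 tilt [ 2.350e-02  1.000e-04 -9.997e-01] F [ 0.1 -0.6  0.5] gap 0.0433 j6 -1.9
SHIFT [-0.1359, 0.0752, 0.2109] TURN 0.0001
```

View pics/w22.png

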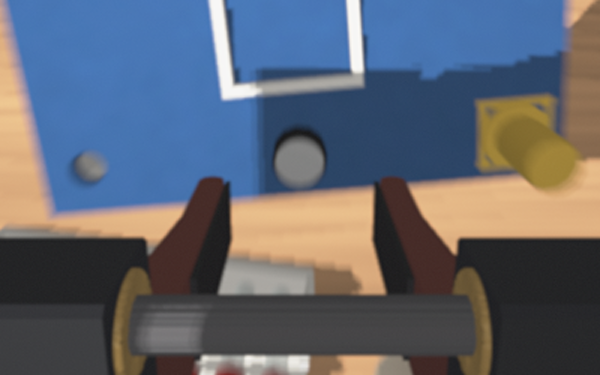

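Run:
```python
from h import *
go((.5545,.109,.13),90)
```

```text
t 22.57 pos [ 0.5818 -0.1621  0.1793] jaw 90.0 tilt [ 0.0401 -0.0057 -0.9992] F [ 0.4 -0.2  6.6] gap 0.044 j6 -1.9
SHIFT [0.0466, 0.0291, 0.2714] TURN 0.0001
```

play_rows([
  [0.5,-0.02,0.005,0.03,0],
  [0.5,-0.04,0.01,0.07,0],
  [0.5,-0.06,0.02,0.11,0],
  [0.5,-0.08,0.0291,0.15,0],
  [0.5,-0.09,0.0291,0.19,0],
])

```text
time: 22.98
ee_pos: [0.549, 0.0192, 0.2666]
tcp_rot: [0.512, -0.491, -0.487, -0.509]
ft_force: [0.9, 0.1, 0.3]
finger_gap: 0.0441
```

Run:
```python
from h import *
go((.5545,.109,.1),90)
```

```text
t 22.98 pos [0.549  0.0192 0.2666] jaw 89.93 tilt [ 0.0434 -0.006  -0.999 ] F [0.9 0.1 0.3] gap 0.0441 j6 -1.6
SHIFT [0.1662, 0.0019, 0.0908] TURN -0.0012
```

play_rows([
  [0.5,0.03,0.001,0.03,0],
  [0.5,0.07,0.002,0.06,0],
  [0.5,0.11,0.002,0.0908,0],
  [0.5,0.145,0.002,0.0908,0],
  [0.5,0.145,0.002,0.0908,0],
])

```text
time: 23.4
ee_pos: [0.55, 0.1107, 0.1132]
tcp_rot: [0.51, -0.493, -0.49, -0.506]
ft_force: [-1.8, -0.3, -1.2]
finger_gap: 0.0443
```

Run:
```python
from h import *
go((.5545,.109,.067),90)
c=optics.capture("wrist"); save(c,"w23.png",(80,130,480,380),1.5)
go((.5545,.109,.067),90)
```

```text
t 23.4 pos [0.55   0.1107 0.1132] jaw 90.1 tilt [ 0.0327 -0.0069 -0.9994] F [-1.8 -0.3 -1.2] gap 0.0443 j6 -1.43
SHIFT [0.0463, -0.003, -0.0014] TURN 0.0017
t 23.45 pos [0.5504 0.1098 0.1146] jaw 90.05 tilt [ 0.0333 -0.0074 -0.9994] F [-0.1 -0.5  0. ] gap 0.0442 j6 -1.43
SHIFT [0.0478, -0.0025, -0.0004] TURN 0.0009
```

View pics/w23.png

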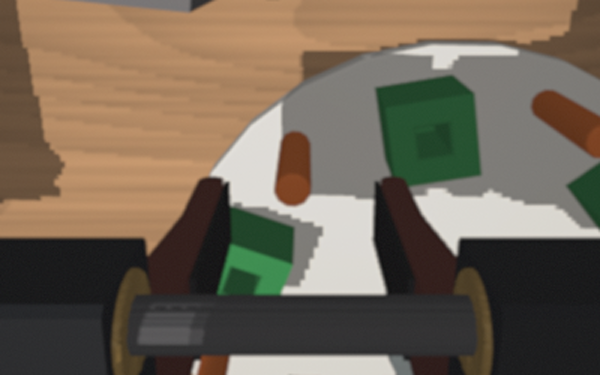

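Run:
```python
from h import *
c=optics.capture("wrist")
p=ray(c,(275.3,257),.075); print(p)
go((p[0]+.0015,p[1]+.0005,.067),90)
```

```text
[0.5565504  0.10538876 0.075     ]
t 23.5 pos [0.5519 0.109  0.1185] jaw 89.99 tilt [ 0.0378 -0.0072 -0.9993] F [ 0.1 -0.   0.2] gap 0.0438 j6 -1.43
SHIFT [0.0517, -0.0042, -0.0027] TURN -0.0002
```

play_rows([
  [0.5,0.02,-0.004,-0.0025,0],
  [0.5,0.045,-0.004,-0.0025,0],
  [0.5,0.052,-0.004,-0.0025,0],
  [0.5,0.052,-0.004,-0.0025,0],
  [1,0.052,-0.004,-0.0025,0],
])

```text
time: 23.92
ee_pos: [0.5589, 0.1055, 0.0691]
tcp_rot: [0.511, -0.492, -0.488, -0.509]
ft_force: [0.3, -0.6, 0.1]
finger_gap: 0.04
```

play_rows([
  [1,0,0,0,0],
  [1,0,0,0,0],
  [1,0,0,0,0],
  [1,0,0,0,0],
])

```text
time: 24.25
ee_pos: [0.5597, 0.1059, 0.0705]
tcp_rot: [0.512, -0.491, -0.487, -0.509]
ft_force: [0.9, 2.2, 0.9]
finger_gap: 0.0138
```

Run:
```python
from h import *
import sys
s,R=st(); p=s["ee_pos"][:2]; a0=np.degrees(np.arctan2(p[1]-.1785,p[0]-.643)); r=np.hypot(p[1]-.1785,p[0]-.643)
print("ang",a0,"r",r)
go((.5545,.109,.067),90)
r=.112
for d in [10,20,30,40,50,60]:
    a=np.radians(a0-d); b=np.radians(a0)
    w=np.array([r*(np.cos(a)-np.cos(b)),r*(np.sin(a)-np.sin(b)),0]); print(d,(R.T@w).round(4))
```

```text
ang -138.94064871374562 r 0.11046065217225227
t 24.25 pos [0.5597 0.1059 0.0705] jaw 89.93 tilt [ 0.0429 -0.0059 -0.9991] F [0.9 2.2 0.9] gap 0.0138 j6 -1.43
SHIFT [0.0033, 0.0054, 0.0031] TURN -0.0013
10 [-0.0006  0.0115  0.0158]
20 [-0.0011  0.0201  0.0333]
30 [-0.0014  0.0255  0.052 ]
40 [-0.0016  0.0276  0.0715]
50 [-0.0017  0.0263  0.0909]
60 [-0.0016  0.0216  0.1099]
```

play_rows([
  [1,0.001,0.006,0.008,0],
  [1,0.002,0.0115,0.0158,0],
  [1,0.002,0.0201,0.0333,0],
  [1,0.002,0.0255,0.052,0],
  [1,0.002,0.0265,0.06,0],
])

```text
time: 24.67
ee_pos: [0.5329, 0.1676, 0.07]
tcp_rot: [0.512, -0.49, -0.487, -0.51]
ft_force: [-5.9, -2.6, 12.2]
finger_gap: 0.0129
```

Run:
```python
from h import *
s,R=st(); p=s["ee_pos"][:2]; a0=np.degrees(np.arctan2(p[1]-.1785,p[0]-.643)); r=np.hypot(p[1]-.1785,p[0]-.643)
print("ang",a0%360,"r",r)
go((.5545,.109,.067),90)
b=np.radians(a0)
for A in [188,178,168,162,158]:
    a=np.radians(A)
    w=np.array([.112*np.cos(a)-r*np.cos(b),.112*np.sin(a)-r*np.sin(b),0]); print(A,(R.T@w).round(4))
```

```text
ang 185.66507248294482 r 0.11060491626547489
t 24.67 pos [0.5329 0.1676 0.07  ] jaw 89.94 tilt [ 0.0449 -0.0049 -0.999 ] F [-5.9 -2.6 12.2] gap 0.0129 j6 -1.32
SHIFT [0.0043, -0.0215, -0.0585] TURN -0.001
188 [-0.      0.0008 -0.0047]
178 [-0.0002  0.0019  0.0148]
168 [-0.0001 -0.0005  0.0342]
162 [-0.0001 -0.0035  0.0455]
158 [ 0.     -0.0062  0.0529]
```

play_rows([
  [1,-0.001,0.001,0.008,0],
  [1,-0.001,0.0015,0.02,0],
  [1,-0.001,0,0.033,0],
  [1,-0.001,-0.0035,0.0455,0],
  [1,-0.001,-0.0062,0.0529,0],
])

```text
time: 25.08
ee_pos: [0.5378, 0.222, 0.07]
tcp_rot: [0.511, -0.491, -0.488, -0.509]
ft_force: [-5.2, -2.1, -1.4]
finger_gap: 0.0132
```

play_rows([
  [1,0,0,0,0],
  [0.5,0,0,0,0],
  [0.5,0,0,0,0],
  [0.5,0,0,0,0],
  [0.5,-0.02,0,0,0],
])

```text
time: 25.5
ee_pos: [0.5352, 0.221, 0.0861]
tcp_rot: [0.51, -0.493, -0.489, -0.507]
ft_force: [0.1, 0.2, -1.0]
finger_gap: 0.0359
```

play_rows([
  [0.5,-0.04,0,0,0],
  [0.5,-0.08,0,-0.02,0],
  [0.5,-0.12,-0.01,-0.06,0],
  [0.5,-0.15,-0.02,-0.09,0],
  [0.5,-0.16,-0.02,-0.1,0],
])

```text
time: 25.92
ee_pos: [0.5502, 0.1204, 0.2507]
tcp_rot: [0.511, -0.492, -0.488, -0.508]
ft_force: [-0.0, -0.3, -0.3]
finger_gap: 0.0437
```

Run:
```python
from h import *
go((.58,.075,.26),90)
c=optics.capture("wrist"); save(c,"w24.png",f=1.42)
go((.58,.075,.26),90)
```

```text
t 25.92 pos [0.5502 0.1204 0.2507] jaw 89.94 tilt [ 0.0387 -0.0068 -0.9992] F [-0.  -0.3 -0.3] gap 0.0437 j6 -1.41
SHIFT [-0.0079, -0.0302, -0.0454] TURN -0.001
t 25.97 pos [0.5518 0.1167 0.2562] jaw 89.73 tilt [ 0.0461 -0.0084 -0.9989] F [ 0.4 -3.3  2.9] gap 0.0435 j6 -1.41
SHIFT [-0.0022, -0.0286, -0.0416] TURN -0.0048
```

View pics/w24.png

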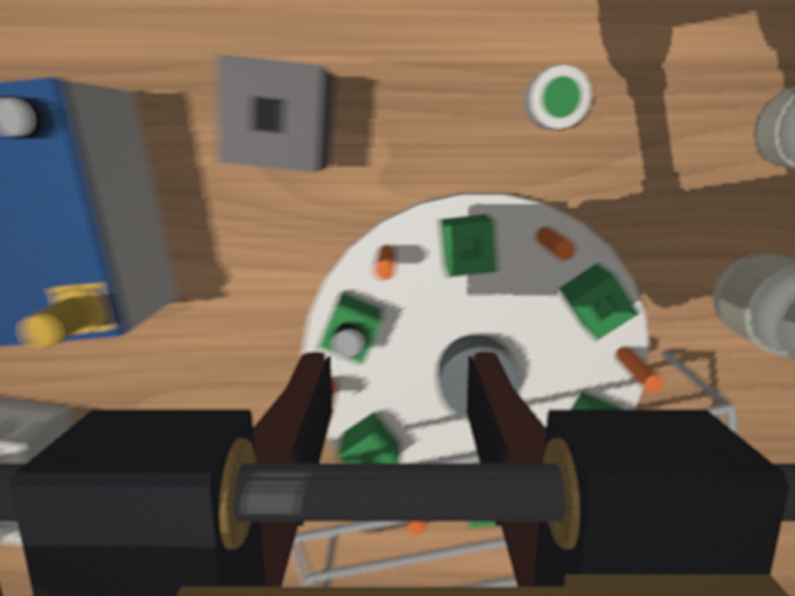

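Run:
```python
from h import *
go((.6045,.0855,.12),90)
```

```text
t 25.97 pos [0.5518 0.1167 0.2562] jaw 89.73 tilt [ 0.0461 -0.0084 -0.9989] F [ 0.4 -3.3  2.9] gap 0.0435 j6 -1.41
SHIFT [0.1387, -0.0465, -0.0299] TURN -0.0048
```

play_rows([
  [0.45,0.03,-0.015,-0.015,-0.005],
  [0.45,0.07,-0.03,-0.03,-0.005],
  [0.45,0.11,-0.045,-0.03,-0.005],
  [0.45,0.145,-0.0465,-0.03,-0.005],
  [0.45,0.145,-0.0465,-0.03,-0.005],
])

```text
time: 26.38
ee_pos: [0.6011, 0.084, 0.1034]
tcp_rot: [0.51, -0.495, -0.489, -0.506]
ft_force: [-2.6, 0.1, -1.8]
finger_gap: 0.0482
```

Run:
```python
from h import *
go((.6045,.0855,.0655),90)
c=optics.capture("wrist"); save(c,"w25.png",(130,150,430,350),2.6)
go((.6045,.0855,.0655),90)
for i in [235,250,260,270]: print(i,ray(c,(281.5,i),.072).round(4))
```

```text
t 26.38 pos [0.6011 0.084  0.1034] jaw 89.93 tilt [ 0.0316 -0.0097 -0.9995] F [-2.6  0.1 -1.8] gap 0.0482 j6 -1.48
SHIFT [0.038, -0.0022, 0.0019] TURN -0.0013
t 26.43 pos [0.602  0.0846 0.1082] jaw 89.96 tilt [ 0.0359 -0.0092 -0.9993] F [ 0.2 -0.3  0.3] gap 0.0483 j6 -1.48
SHIFT [0.0428, -0.0009, 0.0013] TURN -0.0007
235 [0.5914 0.083  0.072 ]
250 [0.5997 0.083  0.072 ]
260 [0.6054 0.083  0.072 ]
270 [0.6111 0.083  0.072 ]
```

View pics/w25.png

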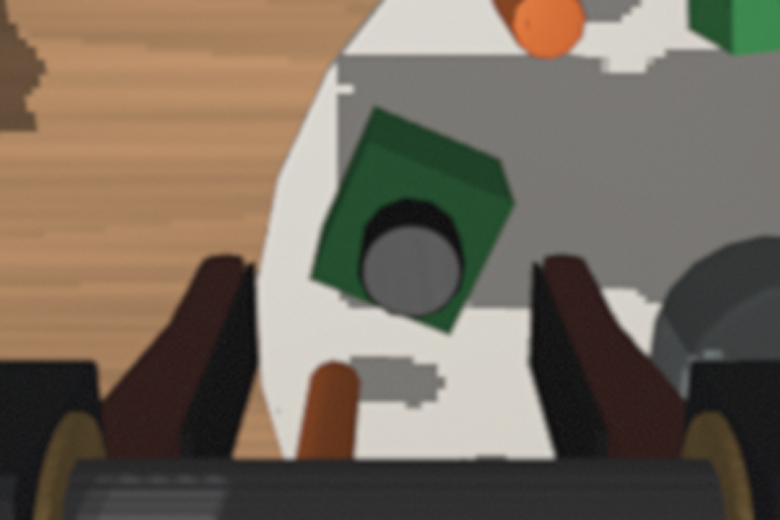

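play_rows([
  [0.45,0.015,0.002,0.0024,0],
  [0.45,0.035,0.002,0.0024,0],
  [0.45,0.0415,0.0025,0.0024,0],
  [0.45,0.0415,0.0025,0.0024,0],
  [1,0.0415,0.0025,0.0024,0],
])

```text
time: 26.85
ee_pos: [0.6018, 0.0868, 0.0693]
tcp_rot: [0.512, -0.493, -0.488, -0.507]
ft_force: [0.7, -0.1, -0.0]
finger_gap: 0.0444
```

play_rows([
  [1,0,0,0,0],
  [1,0,0,0,0],
  [1,0,0,0,0],
  [1,0,0,0,0],
])

```text
time: 27.18
ee_pos: [0.6024, 0.0869, 0.0708]
tcp_rot: [0.512, -0.492, -0.487, -0.508]
ft_force: [-0.5, 1.2, 4.6]
finger_gap: 0.021
```

Run:
```python
from h import *
go((.588,-.2516,.2),90)
```

```text
t 27.18 pos [0.6024 0.0869 0.0708] jaw 89.97 tilt [ 0.041  -0.0087 -0.9991] F [-0.5  1.2  4.6] gap 0.021 j6 -1.48
SHIFT [-0.1267, 0.0091, -0.3396] TURN -0.0005
```

play_rows([
  [1,-0.03,0.001,0,0],
  [1,-0.06,0.002,0,0],
  [1,-0.095,0.004,-0.01,0],
  [1,-0.12,0.006,-0.04,0],
  [1,-0.13,0.009,-0.08,0],
])

```text
time: 27.6
ee_pos: [0.5892, 0.0094, 0.2065]
tcp_rot: [0.515, -0.489, -0.487, -0.509]
ft_force: [1.6, -1.0, -0.0]
finger_gap: 0.0209
```

play_rows([
  [1,0,0.001,-0.04,0],
  [1,0,0.002,-0.08,0],
  [1,0,0.003,-0.12,0],
  [1,0,0.004,-0.16,0],
  [1,0,0.004,-0.2,0],
])

```text
time: 28.02
ee_pos: [0.5854, -0.1925, 0.2083]
tcp_rot: [0.515, -0.489, -0.487, -0.509]
ft_force: [1.1, 0.5, -0.4]
finger_gap: 0.0212
```

Run:
```python
from h import *
go((.59,-.2516,.15),90)
```

```text
t 28.02 pos [ 0.5854 -0.1925  0.2083] jaw 90.22 tilt [ 0.0486 -0.008  -0.9988] F [ 1.1  0.5 -0.4] gap 0.0212 j6 -1.95
SHIFT [0.0589, -0.0015, -0.0587] TURN 0.0039
```

play_rows([
  [1,0.01,0,-0.03,0],
  [1,0.025,0,-0.05,0],
  [1,0.045,-0.0005,-0.0587,0],
  [1,0.057,-0.001,-0.0587,0],
  [1,0.057,-0.001,-0.0587,0],
])

```text
time: 28.43
ee_pos: [0.588, -0.2511, 0.1475]
tcp_rot: [0.512, -0.49, -0.489, -0.509]
ft_force: [0.2, 0.1, -1.0]
finger_gap: 0.0212
```

Run:
```python
from h import *
c=optics.capture("wrist");go((.59,-.2516,.15),90); save(c,"w26.png",(220,190,340,280),6.5)
print(proj(c,[.588,-.2516,.088]))
```

```text
t 28.48 pos [ 0.5886 -0.2507  0.1497] jaw 90.23 tilt [ 0.0449 -0.0056 -0.999 ] F [-0.   0.1 -0.3] gap 0.0211 j6 -2.04
SHIFT [-0.0002, -0.0014, -0.001] TURN 0.004
[282.23269539 233.01457945]
```

View pics/w26.png

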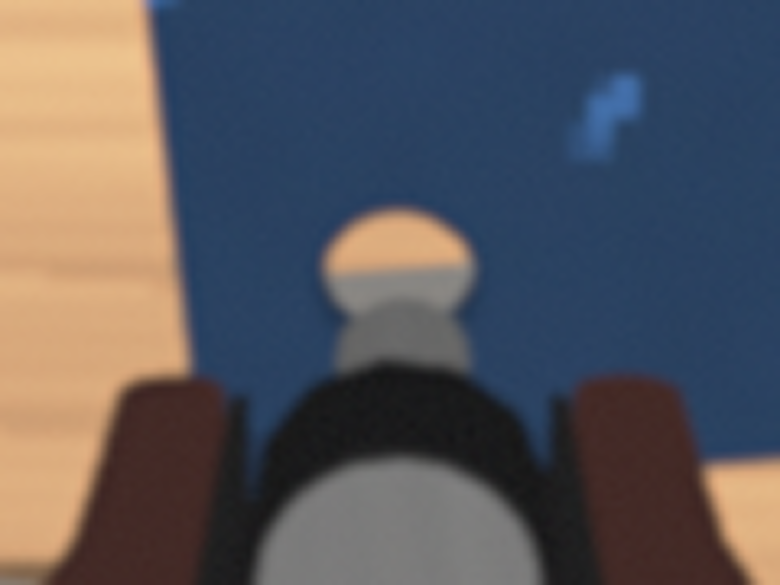

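Run:
```python
from h import *
c=optics.capture("wrist")
s,R=st(); 
a=ray(c,(282,245.8),.109); b=ray(c,(281.4,233.4),.088); print(a,b,b-a,s["ee_pos"])
t=s["ee_pos"].copy(); t[:2]+=(b-a)[:2]; t[2]=.125; go(t,90); t[2]=.1028; go(t,90)
```

```text
[ 0.58911663 -0.25128499  0.109     ] [ 0.589857   -0.25170017  0.088     ] [ 0.00074037 -0.00041518 -0.021     ] [ 0.58932228 -0.25055538  0.15161699]
t 28.53 pos [ 0.5893 -0.2506  0.1516] jaw 90.27 tilt [ 0.0474 -0.007  -0.9988] F [-0.5  0.7 -0.4] gap 0.0209 j6 -2.04
SHIFT [0.0266, 0.0005, -0.0002] TURN 0.0047
t 28.53 pos [ 0.5893 -0.2506  0.1516] jaw 90.27 tilt [ 0.0474 -0.007  -0.9988] F [-0.5  0.7 -0.4] gap 0.0209 j6 -2.04
SHIFT [0.0488, 0.0016, -0.0001] TURN 0.0047
```

play_rows([
  [1,0.006,-0.0005,-0.0002,0],
  [1,0.013,0,-0.0002,0],
  [1,0.02,0.0003,-0.0002,0],
  [1,0.0266,0.0005,-0.0002,0],
  [1,0.0266,0.0005,-0.0002,0],
])

```text
time: 28.95
ee_pos: [0.5895, -0.2503, 0.1229]
tcp_rot: [0.514, -0.489, -0.488, -0.508]
ft_force: [-0.9, -0.1, -0.7]
finger_gap: 0.021
```

Run:
```python
from h import *
go((.5900,-.2511,.1028),90)
```

```text
t 28.95 pos [ 0.5895 -0.2503  0.1229] jaw 90.3 tilt [ 0.045  -0.0058 -0.999 ] F [-0.9 -0.1 -0.7] gap 0.021 j6 -2.04
SHIFT [0.0202, 0.0004, -0.0007] TURN 0.0052
```

play_rows([
  [1,0.007,0.0002,-0.0007,0],
  [1,0.013,0.0004,-0.0007,0],
  [1,0.018,0.0006,-0.0007,0],
  [1,0.0195,0.0006,-0.0007,0],
  [1,0.0195,0.0006,-0.0007,0],
])

```text
time: 29.37
ee_pos: [0.5896, -0.2511, 0.1031]
tcp_rot: [0.514, -0.489, -0.489, -0.508]
ft_force: [0.6, -0.0, -0.3]
finger_gap: 0.0211
```

Run:
```python
from h import *
go((.5900,-.2511,.1028),90)
print(st()[0]["wrist_torque"].round(2))
```

```text
t 29.37 pos [ 0.5896 -0.2511  0.1031] jaw 90.29 tilt [ 0.0447 -0.0056 -0.999 ] F [ 0.6 -0.  -0.3] gap 0.0211 j6 -2.04
SHIFT [0.0004, -0.0004, -0.0] TURN 0.0051
[0.05 0.03 0.04]
```

play_rows([
  [0.5,0,0,0,0],
  [0.5,0,0,0,0],
  [0.5,0,0,0,0],
  [0.5,-0.03,0.001,0,0],
  [0.5,-0.07,0.003,0,0],
])

```text
time: 29.78
ee_pos: [0.5817, -0.2497, 0.1684]
tcp_rot: [0.511, -0.49, -0.492, -0.507]
ft_force: [1.1, -0.4, 0.2]
finger_gap: 0.0437
```

play_rows([
  [0.5,-0.04,0,0.03,0],
  [0.5,-0.08,0.0,0.06,0],
  [0.5,-0.12,0,0.1,0],
  [0.5,-0.15,0.0,0.12,0],
  [0.5,-0.15,0.0,0.12,0],
])

```text
time: 30.2
ee_pos: [0.5757, -0.1271, 0.3234]
tcp_rot: [0.513, -0.488, -0.49, -0.508]
ft_force: [-0.1, -0.2, 1.0]
finger_gap: 0.0444
```

Run:
```python
from h import *
c=optics.capture("wrist"); save(c,"w27.png",f=1.42)
c=optics.capture("scene"); save(c,"s27.png",(150,130,350,260),4)
go((.572,-.0725,.14),90)
```

```text
t 30.3 pos [ 0.5764 -0.1275  0.324 ] jaw 90.48 tilt [ 0.0454 -0.0033 -0.999 ] F [-0.2 -0.   1.6] gap 0.044 j6 -1.86
SHIFT [0.1834, 0.0123, 0.0558] TURN 0.0084
```

View pics/w27.png

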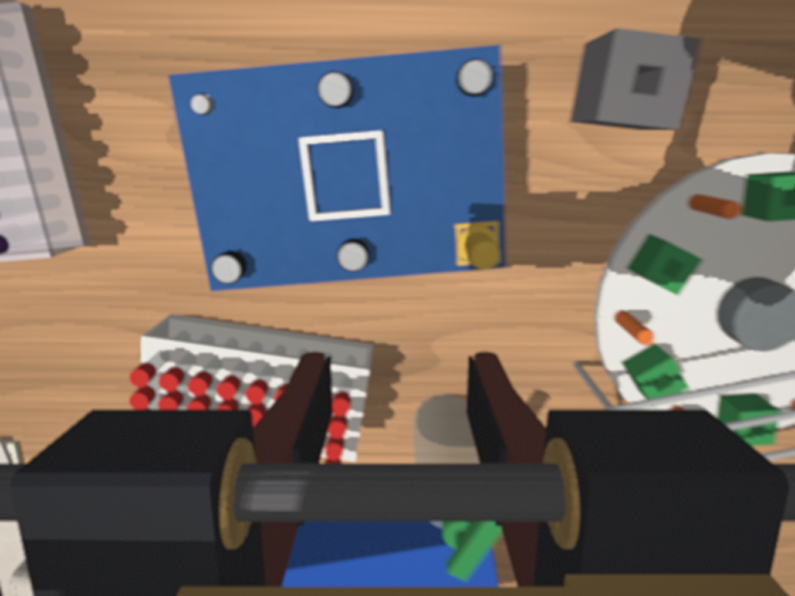

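View pics/s27.png

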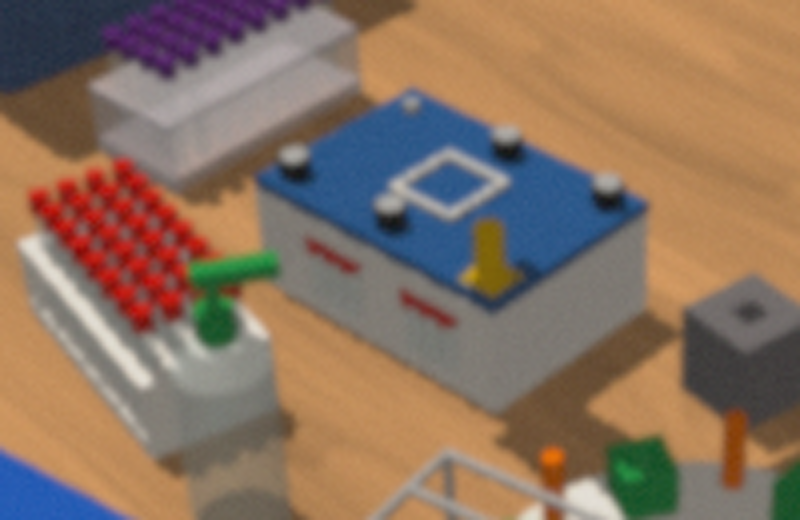

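play_rows([
  [0.45,0.03,0.005,0.03,0.008],
  [0.45,0.07,0.01,0.05,0.008],
  [0.45,0.11,0.012,0.0558,0.008],
  [0.45,0.15,0.0123,0.0558,0.008],
  [0.45,0.155,0.0123,0.0558,0.008],
])

```text
time: 30.72
ee_pos: [0.5662, -0.0718, 0.1565]
tcp_rot: [0.507, -0.493, -0.493, -0.507]
ft_force: [-0.9, 0.6, -1.4]
finger_gap: 0.0482
```

Run:
```python
from h import *
go((.5725,-.0725,.1065),90)
```

```text
t 30.72 pos [ 0.5662 -0.0718  0.1565] jaw 90.05 tilt [ 2.870e-02 -5.000e-04 -9.996e-01] F [-0.9  0.6 -1.4] gap 0.0482 j6 -1.76
SHIFT [0.0501, -0.0049, -0.0007] TURN 0.0008
```

play_rows([
  [0.45,0.005,-0.0063,-0.0005,0],
  [0.45,0.015,-0.006,-0.0005,0],
  [0.45,0.035,-0.0055,-0.0005,0],
  [0.45,0.049,-0.005,-0.0005,0],
  [0.45,0.05,-0.005,-0.0005,0],
])

```text
time: 31.13
ee_pos: [0.5722, -0.0727, 0.1046]
tcp_rot: [0.507, -0.493, -0.493, -0.506]
ft_force: [-1.0, -0.2, -0.3]
finger_gap: 0.0485
```

Run:
```python
from h import *
go((.5725,-.0725,.1065),90)
c=optics.capture("wrist"); save(c,"w28.png",(130,150,430,350),2.6)
```

```text
t 31.13 pos [ 0.5722 -0.0727  0.1046] jaw 90.01 tilt [ 2.610e-02 -1.000e-04 -9.997e-01] F [-1.  -0.2 -0.3] gap 0.0485 j6 -1.76
SHIFT [-0.0019, -0.0004, 0.0002] TURN 0.0001
```

View pics/w28.png

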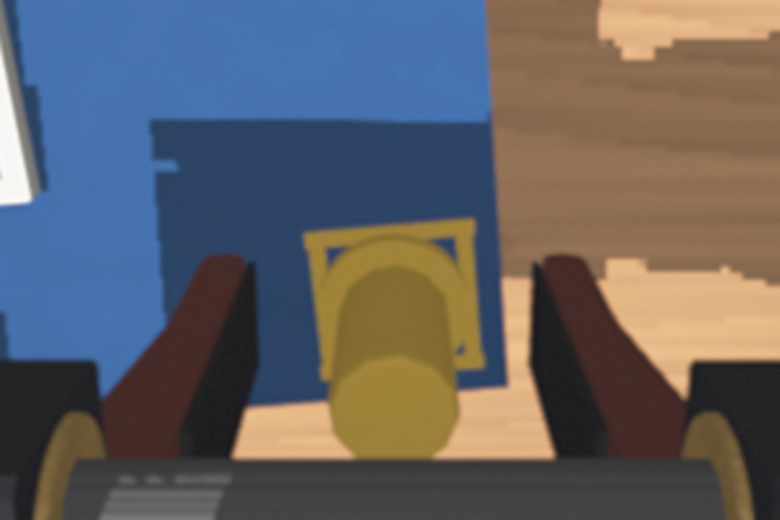

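Centred on the pin. Close and then pull straight up.

play_rows([
  [1,-0.002,0,0,0],
  [1,-0.002,0,0,0],
  [1,-0.002,0,0,0],
  [1,-0.002,0,0,0],
  [1,-0.002,0,0,0],
])

```text
time: 31.6
ee_pos: [0.5728, -0.0727, 0.1088]
tcp_rot: [0.507, -0.493, -0.493, -0.507]
ft_force: [-0.4, -0.1, 3.0]
finger_gap: 0.0192
```

Run:
```python
from h import *
s,_=st(); p=s["ee_pos"]; 
go((p[0],p[1],p[2]+.085),90)
```

```text
t 31.6 pos [ 0.5728 -0.0727  0.1088] jaw 90.02 tilt [ 2.860e-02 -4.000e-04 -9.996e-01] F [-0.4 -0.1  3. ] gap 0.0192 j6 -1.76
SHIFT [-0.085, -0.0024, -0.0] TURN 0.0003
```

play_rows([
  [1,-0.012,-0.0004,0,0],
  [1,-0.03,-0.0009,0,0],
  [1,-0.05,-0.0015,0,0],
  [1,-0.075,-0.0022,0,0],
  [1,-0.09,-0.0025,0,0],
])

```text
time: 32.02
ee_pos: [0.573, -0.0727, 0.2025]
tcp_rot: [0.508, -0.492, -0.492, -0.507]
ft_force: [0.4, 0.2, -0.5]
finger_gap: 0.0195
```

Run:
```python
from h import *
go((.461,.0435,.19),90)
```

```text
t 32.02 pos [ 0.573  -0.0727  0.2025] jaw 90.02 tilt [ 0.0313 -0.001  -0.9995] F [ 0.4  0.2 -0.5] gap 0.0195 j6 -1.76
SHIFT [0.0089, 0.1123, 0.1162] TURN 0.0003
```

play_rows([
  [1,0.0,0.025,0.025,0],
  [1,0.0,0.05,0.05,0],
  [1,0.005,0.075,0.077,0],
  [1,0.012,0.1,0.103,0],
  [1,0.015,0.112,0.116,0],
])

```text
time: 32.43
ee_pos: [0.459, 0.0454, 0.1843]
tcp_rot: [0.508, -0.492, -0.493, -0.507]
ft_force: [0.3, 0.3, -0.9]
finger_gap: 0.0197
```

play_rows([
  [1,0.01,0.0,0,0],
  [1,0.018,0.0,0,0],
  [1,0.018,0.0,0,0],
])

```text
time: 32.68
ee_pos: [0.4592, 0.045, 0.1646]
tcp_rot: [0.508, -0.492, -0.493, -0.507]
ft_force: [0.1, -0.1, -1.5]
finger_gap: 0.0189
```

Run:
```python
from h import *
c=optics.capture("wrist"); save(c,"w29.png",(180,150,380,300),4)
go((.461,.0436,.087),90)
```

```text
t 32.73 pos [0.4595 0.0448 0.1652] jaw 90.07 tilt [ 2.890e-02 -3.000e-04 -9.996e-01] F [ 0.1 -0.4 -0.5] gap 0.0198 j6 -1.55
SHIFT [0.0783, 0.0008, -0.0011] TURN 0.0013
```

View pics/w29.png

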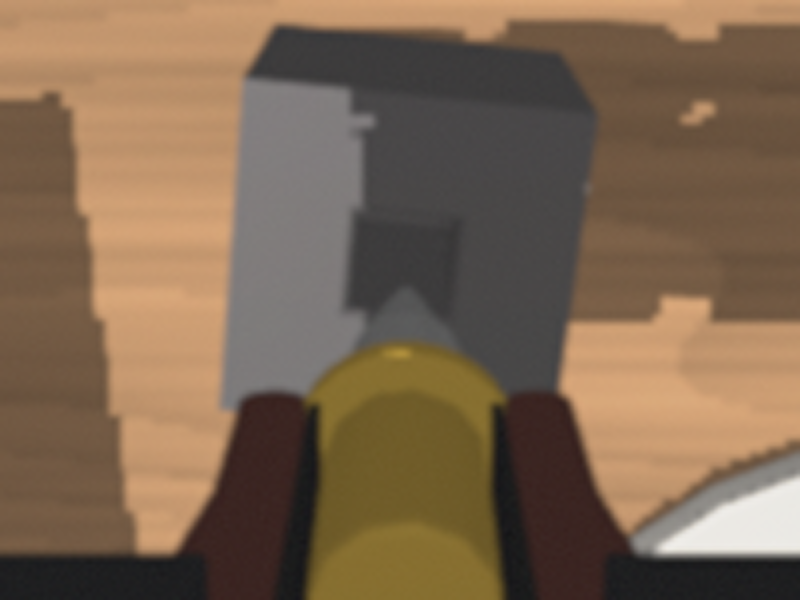

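Run:
```python
from h import *
c=optics.capture("wrist")
a=ray(c,(281.5,222),.0864); b=ray(c,(281,215.8),.066); print(a,b,b-a)
s,_=st(); p=s["ee_pos"]
go((p[0]+b[0]-a[0],p[1]+b[1]-a[1],.12),90)
```

```text
[0.45822283 0.04413305 0.0864    ] [0.46036523 0.04381619 0.066     ] [ 0.0021424  -0.00031686 -0.0204    ]
t 32.78 pos [0.4599 0.0446 0.1659] jaw 90.05 tilt [ 2.960e-02 -2.000e-04 -9.996e-01] F [-0.4  0.2 -0.5] gap 0.0197 j6 -1.55
SHIFT [0.0459, -0.0008, -0.0003] TURN 0.0008
```

play_rows([
  [1,0.008,-0.0015,-0.0004,0],
  [1,0.018,-0.0015,-0.0004,0],
  [1,0.03,-0.001,-0.0004,0],
  [1,0.044,-0.0008,-0.0004,0],
  [1,0.046,-0.0008,-0.0004,0],
])

```text
time: 33.2
ee_pos: [0.4606, 0.0439, 0.1159]
tcp_rot: [0.506, -0.494, -0.494, -0.506]
ft_force: [-0.3, 0.7, -1.2]
finger_gap: 0.0194
```

Run:
```python
from h import *
s,_=st(); p=s["ee_pos"]
go((.4615,.044,.0875),90)
print(s["wrist_torque"].round(2))
```

```text
t 33.2 pos [0.4606 0.0439 0.1159] jaw 90.01 tilt [ 2.400e-02 -3.000e-04 -9.997e-01] F [-0.3  0.7 -1.2] gap 0.0194 j6 -1.55
SHIFT [0.0284, -0.0002, 0.0001] TURN 0.0003
[ 0.03  0.07 -0.02]
```

play_rows([
  [1,0.007,-0.0002,0,0],
  [1,0.014,-0.0002,0,0],
  [1,0.021,-0.0002,0,0],
  [1,0.027,-0.0002,0,0],
  [1,0.0285,-0.0002,0,0],
])

```text
time: 33.62
ee_pos: [0.4611, 0.0439, 0.0868]
tcp_rot: [0.506, -0.494, -0.494, -0.506]
ft_force: [-4.2, 0.5, 3.4]
finger_gap: 0.0194
```

Run:
```python
from h import *
s,_=st(); p=s["ee_pos"]
go((.4615,.044,.0868),90)
print(s["wrist_torque"].round(2))
```

```text
t 33.62 pos [0.4611 0.0439 0.0868] jaw 90.02 tilt [ 2.290e-02 -3.000e-04 -9.997e-01] F [-4.2  0.5  3.4] gap 0.0194 j6 -1.55
SHIFT [0.0, -0.0004, 0.0001] TURN 0.0003
[0.02 0.67 0.01]
```

play_rows([
  [0.5,0.001,0,0,0],
  [0.5,0,0,0,0],
  [0.5,0,0,0,0],
  [0.5,-0.03,0,0,0],
  [0.5,-0.07,0,0,0],
])

```text
time: 34.03
ee_pos: [0.4576, 0.0439, 0.1539]
tcp_rot: [0.504, -0.496, -0.496, -0.504]
ft_force: [0.8, -1.3, 0.9]
finger_gap: 0.0437
```

play_rows([
  [0.3,-0.03,-0.02,0.03,0],
  [0.3,-0.05,-0.04,0.06,0],
  [0.3,-0.07,-0.06,0.09,0],
  [0.3,-0.09,-0.07,0.1,0],
  [0.3,-0.09,-0.07,0.1,0],
])

```text
time: 34.45
ee_pos: [0.5286, 0.1466, 0.2493]
tcp_rot: [0.506, -0.493, -0.496, -0.505]
ft_force: [1.1, 0.3, 0.5]
finger_gap: 0.0614
```

Run:
```python
from h import *
c=optics.capture("wrist"); save(c,"w30.png",f=1.42)
c=optics.capture("scene"); save(c,"s30.png",(170,140,420,310),3.1)
go((.448,.227,.1),90)
```

```text
t 34.55 pos [0.5265 0.1441 0.2452] jaw 90.07 tilt [ 1.670e-02 -7.000e-04 -9.999e-01] F [ 0.2 -0.5 -1.1] gap 0.0613 j6 -1.37
SHIFT [0.1438, 0.0808, 0.0831] TURN 0.0012
```

View pics/w30.png

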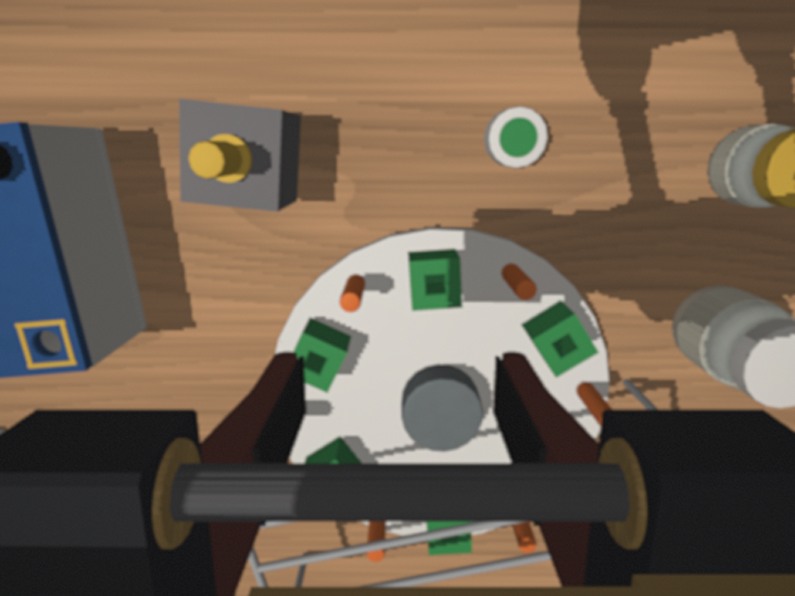

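View pics/s30.png

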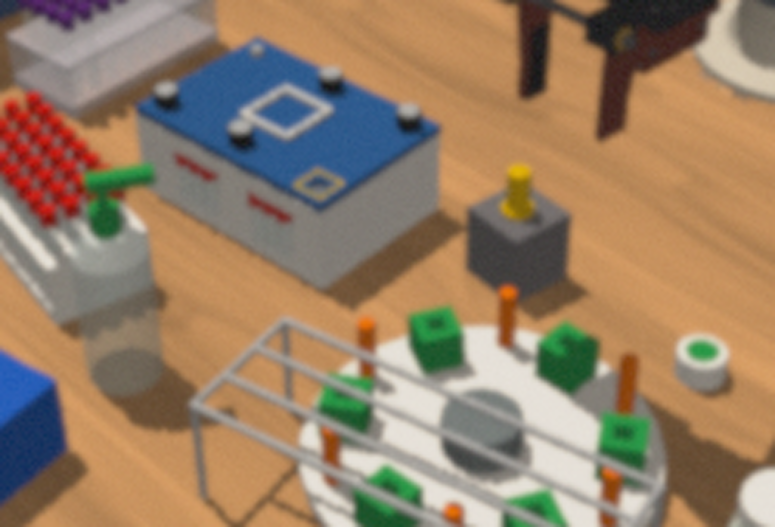

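Run:
```python
from h import *
c=optics.capture("wrist")
p=ray(c,(364.8,96.5),.024); print(p, ray(c,(365,97),.024))
go((p[0],p[1],.07),90)
```

```text
[0.44482472 0.22215429 0.024     ] [0.44527582 0.22237036 0.024     ]
t 34.6 pos [0.5258 0.1434 0.2441] jaw 90.01 tilt [ 0.0148 -0.0011 -0.9999] F [ 0.2 -0.4 -0.2] gap 0.0613 j6 -1.37
SHIFT [0.1728, 0.0836, 0.079] TURN 0.0002
```

play_rows([
  [0.3,0.02,0.03,0.025,0],
  [0.3,0.05,0.05,0.05,0],
  [0.3,0.09,0.07,0.075,0],
  [0.3,0.12,0.0825,0.082,0],
  [0.3,0.14,0.0825,0.082,0],
])

```text
time: 35.02
ee_pos: [0.4411, 0.2251, 0.0978]
tcp_rot: [0.503, -0.498, -0.497, -0.501]
ft_force: [-0.7, -0.4, -0.4]
finger_gap: 0.0613
```

Run:
```python
from h import *
go((.448,.226,.07),90)
c=optics.capture("wrist"); save(c,"w31.png",f=1.42)
hsv=cv2.cvtColor(c["img"],cv2.COLOR_RGB2HSV)
g=cen(c,(50,80,40),(90,255,255),(200,100,400,320),3); print(g)
for A,p in g: print(ray(c,p,.024))
go((.448,.226,.07),90)
```

```text
t 35.02 pos [0.4411 0.2251 0.0978] jaw 90.08 tilt [ 0.0095 -0.0024 -1.    ] F [-0.7 -0.4 -0.4] gap 0.0613 j6 -1.17
SHIFT [0.0279, -0.0066, 0.001] TURN 0.0014
[(1067, [283.92, 237.1])]
[0.44671576 0.22585247 0.024     ]
t 35.07 pos [0.4398 0.2236 0.0929] jaw 90.08 tilt [ 0.0032 -0.0059 -1.    ] F [-1.3 -0.6 -3.5] gap 0.0618 j6 -1.17
SHIFT [0.0229, -0.0081, 0.0025] TURN 0.0013
```

View pics/w31.png

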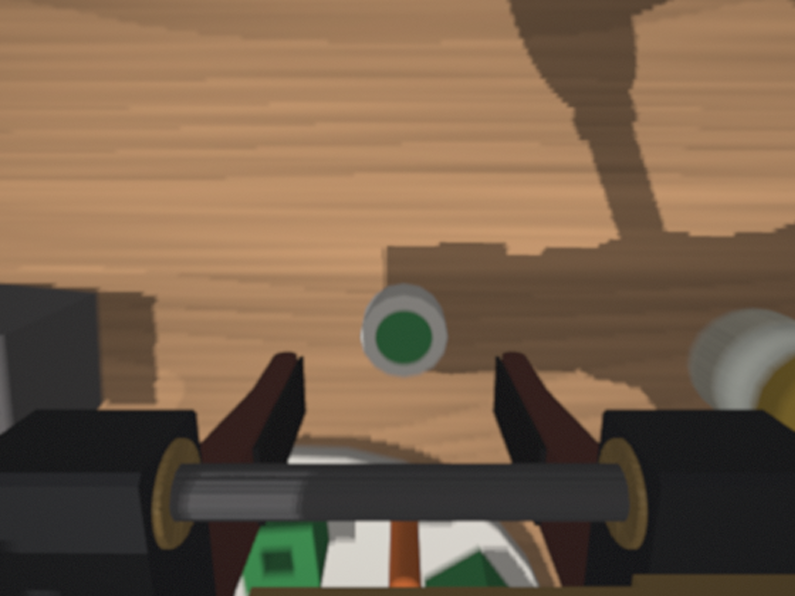

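play_rows([
  [0.3,0.015,-0.0065,0.002,0],
  [0.3,0.035,-0.0065,0.002,0],
  [0.3,0.055,-0.0065,0.002,0],
  [0.3,0.065,-0.0065,0.002,0],
  [0.3,0.065,-0.0065,0.002,0],
])

```text
time: 35.48
ee_pos: [0.4448, 0.2234, 0.0251]
tcp_rot: [-0.502, 0.502, 0.498, 0.498]
ft_force: [-0.8, -0.6, -0.6]
finger_gap: 0.0617
```

Run:
```python
from h import *
go((.4467,.2258,.0155),90)
c=optics.capture("wrist"); save(c,"w32.png",(130,150,430,350),2.6)
g=cen(c,(50,80,40),(90,255,255),(200,100,400,290),3); print(g)
for A,p in g[:1]: print(ray(c,p,.024))
go((.4467,.2258,.0155),90)
```

```text
t 35.48 pos [0.4448 0.2234 0.0251] jaw 89.99 tilt [-0.0016 -0.0081 -1.    ] F [-0.8 -0.6 -0.6] gap 0.0617 j6 -1.17
SHIFT [0.0096, -0.0019, 0.0025] TURN -0.0001
[(1345, [289.18, 276.74])]
[0.44359511 0.22607807 0.024     ]
t 35.53 pos [0.4458 0.224  0.0271] jaw 90.0 tilt [ 9.e-04 -7.e-03 -1.e+00] F [-0.3 -0.3  0.2] gap 0.0616 j6 -1.17
SHIFT [0.0115, -0.0009, 0.0019] TURN 0.0001
```

View pics/w32.png

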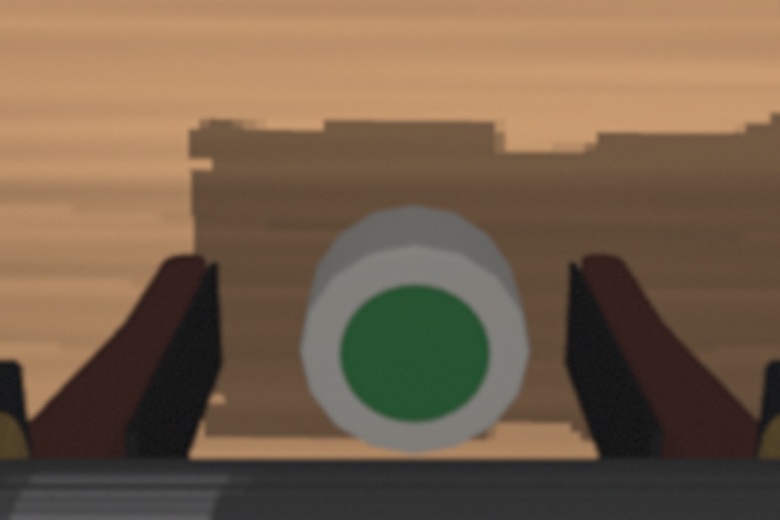

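play_rows([
  [0.3,0.006,0.0012,0.002,0],
  [0.3,0.011,0.0012,0.002,0],
  [0.3,0.011,0.0012,0.002,0],
  [1,0.011,0.0012,0.002,0],
  [1,0.011,0.0012,0.002,0],
])

```text
time: 35.95
ee_pos: [0.4449, 0.2261, 0.0166]
tcp_rot: [0.502, -0.501, -0.498, -0.499]
ft_force: [0.3, 0.7, -0.4]
finger_gap: 0.0517
```

play_rows([
  [1,0,0,0,0],
  [1,0,0,0,0],
  [1,0,0,0,0],
])

```text
time: 36.2
ee_pos: [0.4452, 0.2263, 0.0171]
tcp_rot: [0.502, -0.501, -0.498, -0.499]
ft_force: [0.2, 0.8, 1.6]
finger_gap: 0.0393
```

Run:
```python
from h import *
go((.5255,-.1668,.19),90)
c=optics.capture("wrist"); save(c,"w33.png",(130,150,430,350),2)
```

```text
t 36.2 pos [0.4452 0.2263 0.0171] jaw 90.01 tilt [ 0.0025 -0.0063 -1.    ] F [0.2 0.8 1.6] gap 0.0393 j6 -1.16
SHIFT [-0.1702, -0.0806, -0.3942] TURN 0.0002
```

View pics/w33.png

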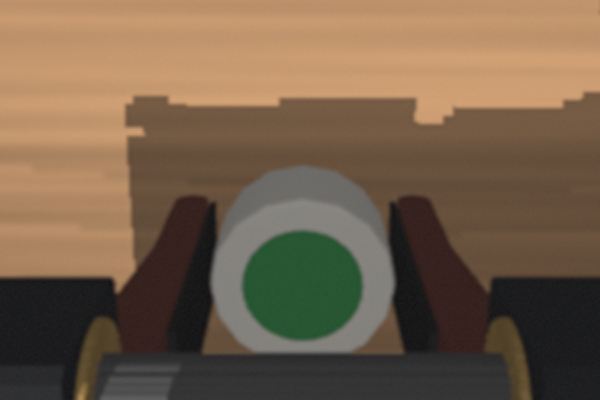

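play_rows([
  [1,-0.03,0,0,0],
  [1,-0.065,0,-0.01,0],
  [1,-0.1,-0.005,-0.03,0],
  [1,-0.135,-0.015,-0.06,0],
  [1,-0.17,-0.025,-0.095,0],
])

```text
time: 36.67
ee_pos: [0.4669, 0.1418, 0.1798]
tcp_rot: [0.503, -0.5, -0.498, -0.499]
ft_force: [1.4, 0.6, -0.7]
finger_gap: 0.0393
```

play_rows([
  [1,0,-0.008,-0.04,0],
  [1,0,-0.016,-0.08,0],
  [1,0,-0.024,-0.12,0],
  [1,0,-0.032,-0.16,0],
  [1,0,-0.04,-0.2,0],
])

```text
time: 37.08
ee_pos: [0.5073, -0.06, 0.1813]
tcp_rot: [0.503, -0.5, -0.498, -0.499]
ft_force: [1.2, 0.5, 0.0]
finger_gap: 0.0393
```

Run:
```python
from h import *
go((.5262,-.1668,.135),90)
```

```text
t 37.08 pos [ 0.5073 -0.06    0.1813] jaw 90.14 tilt [ 0.0041 -0.0059 -1.    ] F [1.2 0.5 0. ] gap 0.0393 j6 -1.76
SHIFT [0.047, -0.0184, -0.1065] TURN 0.0024
```

play_rows([
  [1,0.0,-0.007,-0.04,0],
  [1,0.01,-0.013,-0.075,0],
  [1,0.025,-0.0184,-0.1,0],
  [1,0.042,-0.0184,-0.1065,0],
  [1,0.042,-0.0184,-0.1065,0],
])

```text
time: 37.5
ee_pos: [0.5243, -0.1684, 0.1354]
tcp_rot: [-0.5, 0.502, 0.499, 0.499]
ft_force: [-0.6, 0.7, -1.3]
finger_gap: 0.039
```

Run:
```python
from h import *
c=optics.capture("wrist"); save(c,"w34.png",(130,130,430,350),2.6)
go((.5262,-.1668,.106),90)
```

```text
t 37.55 pos [ 0.5248 -0.1671  0.1374] jaw 90.03 tilt [-7.0e-04 -3.9e-03 -1.0e+00] F [ 0.   0.7 -1.4] gap 0.0394 j6 -1.94
SHIFT [0.0314, -0.0014, 0.0004] TURN 0.0005
```

View pics/w34.png

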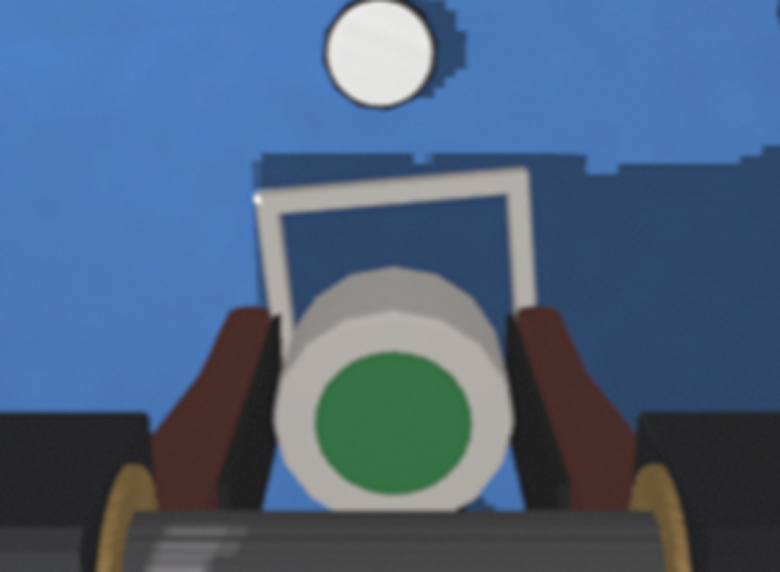

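Run:
```python
from h import *
c=optics.capture("wrist")
z=lambda x,y:(130+x/2.6,130+y/2.6)
m=(ray(c,z(255,195),.093)+ray(c,z(527,168),.093))/2
a=np.radians(5.0); print(m, m[:2]+.028*np.array([np.cos(a),np.sin(a)]))
# bottom front arc top of puck: row 267 -> underside near edge
s,_=st(); print(ray(c,z(392,267),s["ee_pos"][2]-.0171),ray(c,z(393,423),s["ee_pos"][2]-.0171+.024),s["ee_pos"])
go((.5262,-.1668,.106),90)
```

```text
[ 0.49863965 -0.1686164   0.093     ] [ 0.5265331  -0.16617604]
[ 0.50769316 -0.16819264  0.12212949] [ 0.52636984 -0.16796522  0.14612949] [ 0.52556151 -0.16643775  0.13922949]
t 37.6 pos [ 0.5256 -0.1664  0.1392] jaw 90.1 tilt [ 0.002  -0.0047 -1.    ] F [-0.4 -0.  -0.8] gap 0.0395 j6 -1.94
SHIFT [0.0332, -0.0006, -0.0002] TURN 0.0018
```

play_rows([
  [1,0.008,-0.0005,0,0],
  [1,0.017,-0.0005,0,0],
  [1,0.026,-0.0005,0,0],
  [1,0.032,-0.0005,0,0],
  [1,0.0325,-0.0005,0,0],
])

```text
time: 38.02
ee_pos: [0.5257, -0.1658, 0.1054]
tcp_rot: [0.502, -0.5, -0.5, -0.498]
ft_force: [0.2, -0.2, -0.2]
finger_gap: 0.0391
```

Run:
```python
from h import *
go((.526,-.1665,.106),90)
c=optics.capture("wrist"); save(c,"w35.png",(130,130,430,350),2.6)
go((.526,-.1665,.106),90)
```

```text
t 38.02 pos [ 0.5257 -0.1658  0.1054] jaw 90.16 tilt [ 5.0e-04 -3.9e-03 -1.0e+00] F [ 0.2 -0.2 -0.2] gap 0.0391 j6 -1.94
SHIFT [-0.0006, -0.0003, -0.0007] TURN 0.0028
t 38.07 pos [ 0.5258 -0.166   0.1058] jaw 90.14 tilt [ 8.0e-04 -4.2e-03 -1.0e+00] F [ 0.4  0.2 -0.2] gap 0.0392 j6 -1.94
SHIFT [-0.0002, -0.0002, -0.0005] TURN 0.0025
```

View pics/w35.png

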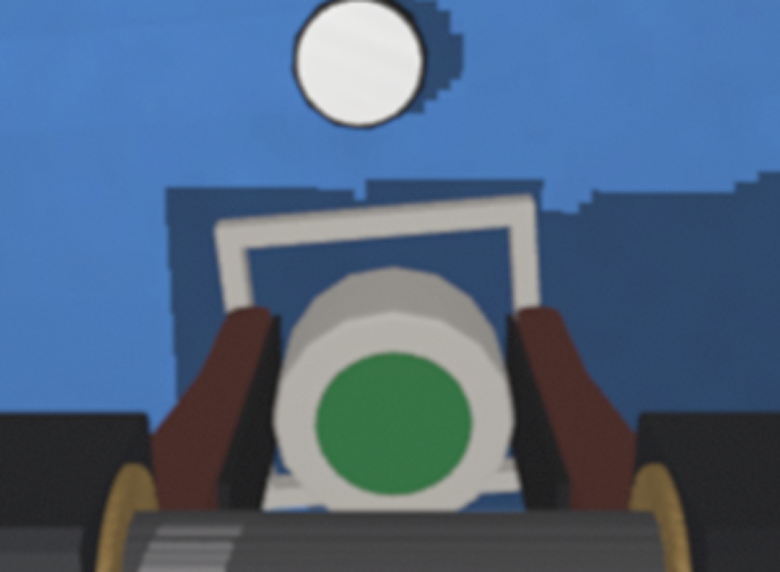

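play_rows([
  [0.35,0.001,0,0,0],
  [0.35,0.001,0,0,0],
  [0.35,0.0,0,0,0],
  [0.35,-0.02,0,0,0],
  [0.35,-0.05,0,0,0],
])

```text
time: 38.48
ee_pos: [0.5242, -0.1653, 0.1531]
tcp_rot: [-0.5, 0.501, 0.501, 0.498]
ft_force: [1.1, 0.4, 0.7]
finger_gap: 0.0567
```

play_rows([
  [0.35,-0.04,0,0.01,0],
  [0.35,-0.08,0,0.03,0],
  [0.35,-0.12,-0.02,0.06,0],
  [0.35,-0.16,-0.04,0.09,0],
  [0.35,-0.18,-0.04,0.1,0],
])

```text
time: 38.9
ee_pos: [0.5639, -0.0673, 0.3284]
tcp_rot: [-0.5, 0.501, 0.501, 0.498]
ft_force: [0.5, 1.2, -0.2]
finger_gap: 0.0571
```

play_rows([
  [0.35,0,0,0,0],
  [0.35,0,0,0,0],
  [0.35,0,0,0,0],
])

```text
time: 39.15
ee_pos: [0.564, -0.0675, 0.3279]
tcp_rot: [-0.5, 0.501, 0.501, 0.498]
ft_force: [0.4, -0.2, -1.0]
finger_gap: 0.057
```

Run:
```python
from h import *
c=optics.capture("wrist"); save(c,"w36.png",f=1.42)
o,a,ctr,sz,e=lidpose(c,(0,20,330,245)); print("lid",o.round(4),a.round(2),ctr.round(4))
c=optics.capture("scene"); save(c,"s36.png",(150,130,420,310),2.9)
go((.5262,-.1668,.106),90)
```

```text
lid [ 0.4782 -0.2617] 5.02 [ 0.5252 -0.1673]
t 39.25 pos [ 0.5634 -0.068   0.3264] jaw 90.06 tilt [-0.008  -0.0015 -1.    ] F [0.6 0.7 1. ] gap 0.0571 j6 -1.75
SHIFT [0.2209, 0.0356, -0.0984] TURN 0.001
```

View pics/w36.png

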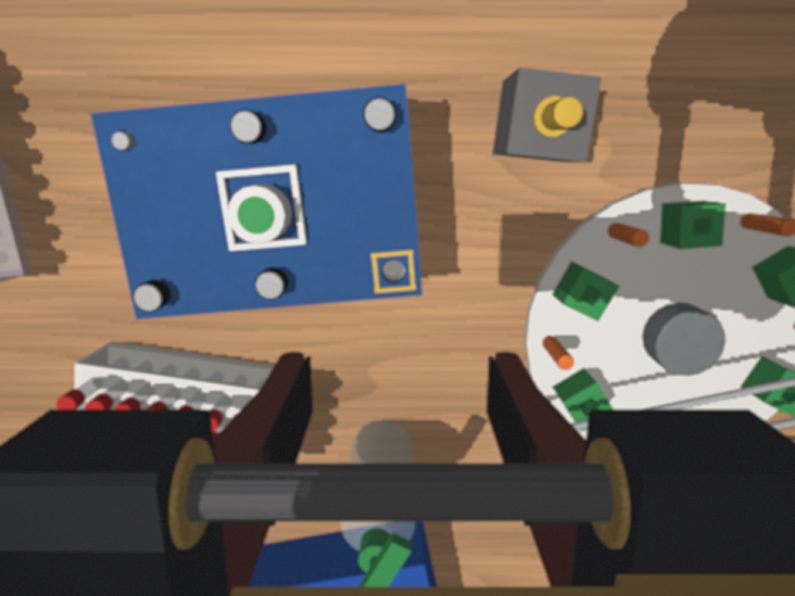

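View pics/s36.png

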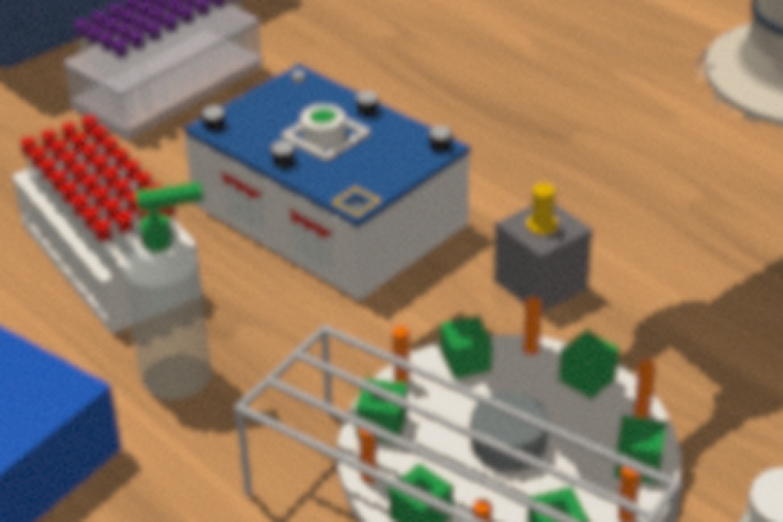

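Run:
```python
from h import *
c=optics.capture("wrist"); k=1/1.42
g=cen(c,(50,80,40),(85,255,255),(140,120,220,190),1); p=ray(c,g[0][1],.112); print(g,p)
q=np.mean([ray(c,(x*k,y*k),.093) for x,y in [(217,172),(296,165),(305,243),(230,250)]],0); print("frame",q)
a=np.radians(5.0);d=(p-q)[:2]; print("offset lid frame mm",1e3*np.array([[np.cos(a),np.sin(a)],[-np.sin(a),np.cos(a)]])@d)
save(c,"w37.png",(120,90,260,200),5.5)
for n,(x,y) in {"h1":(148,297),"h2":(270,284),"h3":(247,126),"h4":(380,114)}.items(): print(n,ray(c,(x*k,y*k),.104))
s=optics.capture("scene"); gs=cen(s,(50,80,40),(85,255,255),(250,160,275,180),1); print(gs,proj(s,[p[0],p[1],.112]))
```

```text
[(486, [179.85, 152.71])] [ 0.52836886 -0.16690315  0.112     ]
frame [ 0.52411342 -0.16680421  0.093     ]
offset lid frame mm [ 4.23061651 -0.46944613]
h1 [ 0.58654692 -0.25058829  0.104     ]
h2 [ 0.5769799  -0.16181358  0.104     ]
h3 [ 0.46901959 -0.17051359  0.104     ]
h4 [ 0.46152637 -0.08171348  0.104     ]
[(23, [260.91, 169.43])] [261.54819435 167.88290337]
```

View pics/w37.png

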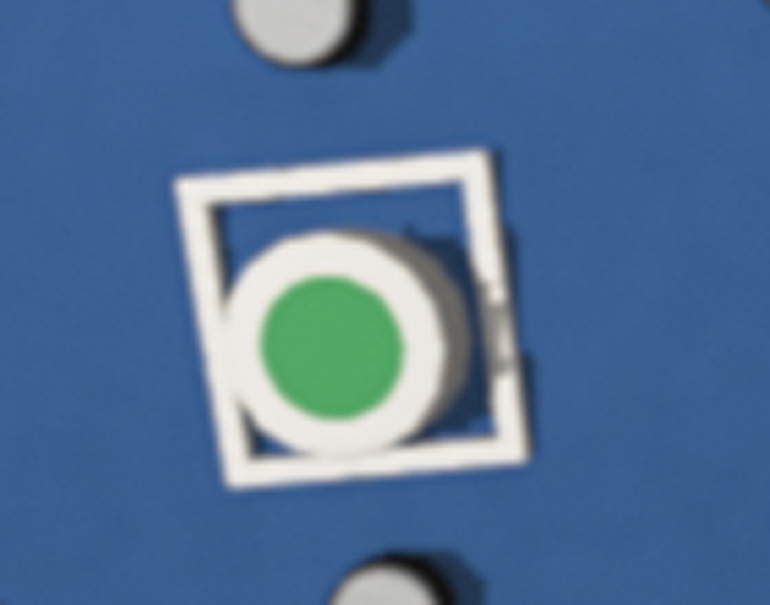

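Run:
```python
from h import *
go((.575,-.167,.22),90)
```

```text
t 39.35 pos [ 0.5634 -0.0681  0.3266] jaw 90.04 tilt [-0.0079 -0.0013 -1.    ] F [-0.3  0.2 -0.2] gap 0.0571 j6 -1.75
SHIFT [0.1066, -0.0124, -0.0988] TURN 0.0007
```

play_rows([
  [0.35,0.02,-0.005,-0.03,0],
  [0.35,0.05,-0.01,-0.06,0],
  [0.35,0.08,-0.012,-0.09,0],
  [0.35,0.105,-0.0124,-0.0988,0],
  [0.35,0.105,-0.0124,-0.0988,0],
])

```text
time: 39.77
ee_pos: [0.572, -0.1693, 0.2129]
tcp_rot: [-0.493, 0.505, 0.505, 0.496]
ft_force: [0.0, 1.3, -0.8]
finger_gap: 0.0571
```

play_rows([
  [0.35,0,0,0,0],
  [0.35,0,0,0,0],
  [0.35,0,0,0,0],
])

```text
time: 40.02
ee_pos: [0.5724, -0.1687, 0.2146]
tcp_rot: [-0.494, 0.505, 0.504, 0.497]
ft_force: [0.1, 0.4, 0.2]
finger_gap: 0.0571
```

Run:
```python
from h import *
c=optics.capture("wrist"); save(c,"w38.png",(180,90,380,240),4)
s=optics.capture("scene"); save(s,"s38.png",(220,150,300,210),9)
go((.575,-.167,.22),90)
g=cen(c,(50,80,40),(85,255,255),(180,90,380,240),1); print(g,ray(c,g[0][1],.112))
```

```text
t 40.12 pos [ 0.5727 -0.1686  0.2153] jaw 89.86 tilt [-0.017   0.0013 -0.9999] F [-0.5  0.4  0.1] gap 0.057 j6 -1.91
SHIFT [-0.0047, -0.0022, 0.0016] TURN -0.0025
[(1039, [284.38, 157.51])] [ 0.52867462 -0.16694078  0.112     ]
```

View pics/w38.png

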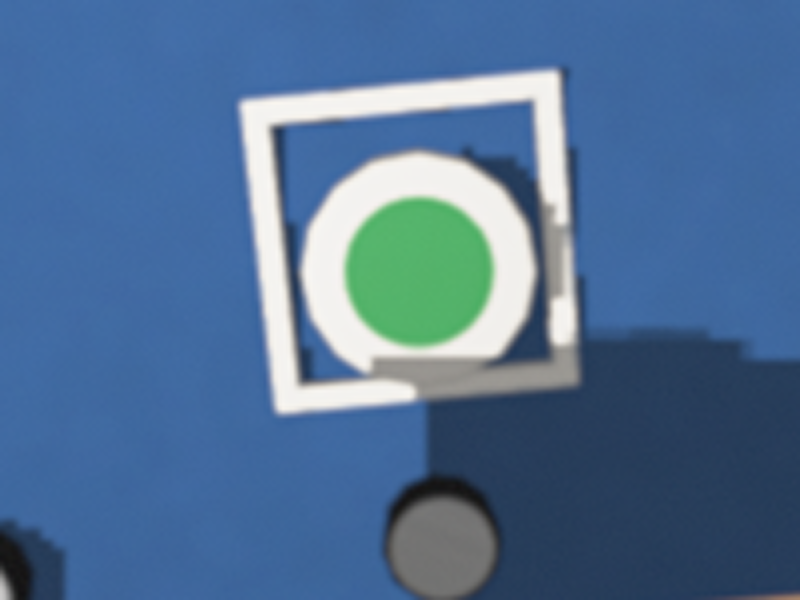

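View pics/s38.png

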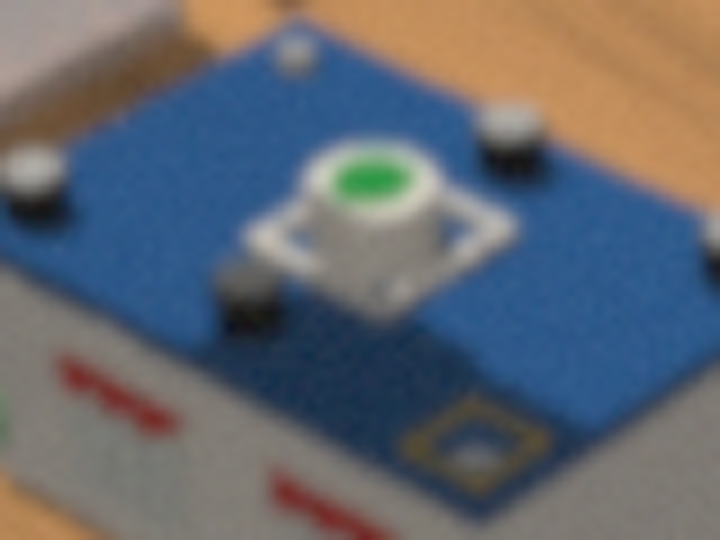

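play_rows([
  [0.35,-0.03,0.01,0.04,0],
  [0.35,-0.06,0.02,0.08,0],
  [0.35,-0.09,0.03,0.12,0],
  [0.35,-0.1,0.04,0.16,0],
  [0.35,-0.1,0.04,0.2,0],
])

```text
time: 40.53
ee_pos: [0.5368, 0.0076, 0.3176]
tcp_rot: [-0.497, 0.503, 0.502, 0.499]
ft_force: [-0.7, 0.6, 0.4]
finger_gap: 0.0567
```

Run:
```python
from h import *
s=optics.capture("scene"); save(s,"s39.png",(240,160,290,195),14)
c=optics.capture("wrist"); save(c,"w39.png",f=1.42)
for X in [(.5275,-.1667,.112),(.5275,-.1667,.088)]: print(proj(s,X))
go((.5,-.1,.25),90)
```

```text
[261.84937533 167.78694604]
[262.2557325  175.38740982]
t 40.63 pos [0.5371 0.0117 0.3168] jaw 90.3 tilt [-0.009   0.0028 -1.    ] F [ 0.3 -0.2 -0.3] gap 0.0571 j6 -1.62
SHIFT [0.0668, 0.0371, -0.1117] TURN 0.0053
```

View pics/s39.png

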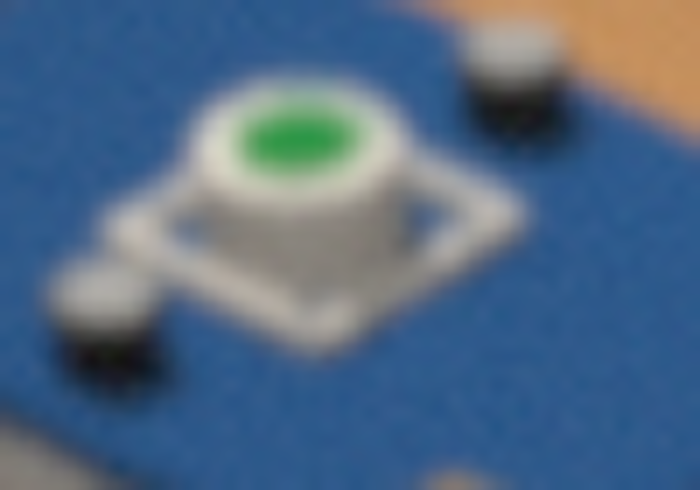

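View pics/w39.png

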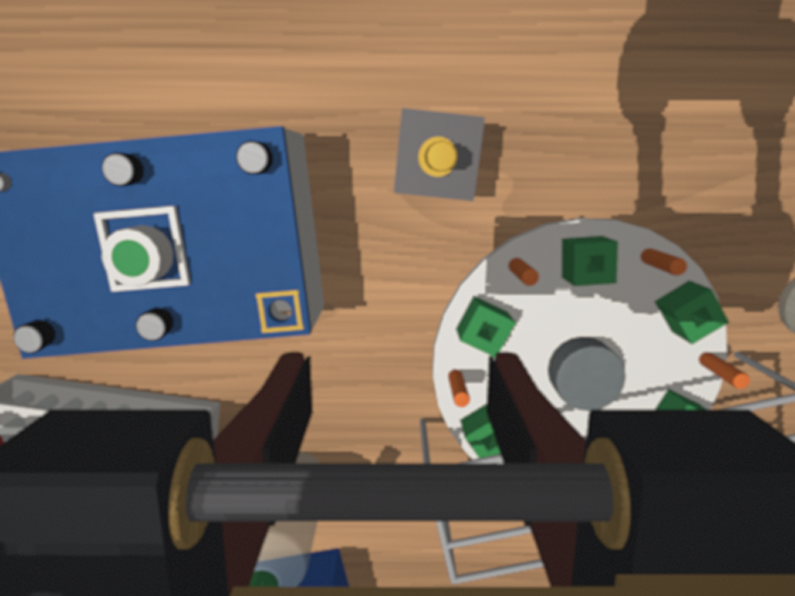

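Run:
```python
from bench import finish_job
print(finish_job())
```

```text
the job is handed in; nothing more can be done
None
```

The job is done and handed in at about 41 s of robot time, in the order asked.

**What I did**
- I pushed the drift pin fully home. It met the lid at the expected height with about 14 N, and the lid turned from 6.3° to 5.0°.
- With the pin still in, I dropped the carousel's four bolts into holes 4, 3, 2 and 1. I turned the carousel about 60° by a knob to reach the bolt under the guard.
- I then pulled the pin, stood it back in the grey holder, and placed the logger in the white frame on the lid.

**What the last pictures showed**
- **Bolts:** all four heads sit on the lid and all six carousel compartments are empty.
- **Lid:** still lined up, at 5.0°.
- **Pin:** its collar rests on the holder block.
- **Logger:** it lies flat inside the frame, with the frame's bars visible in front of it.

**Measurements that disagreed**
- One picture put the logger 4.2 mm off the frame's centre, right at the 4 mm limit. A closer view from above gave about 2.7 mm, and the scene camera showed it seated inside, so I left it.
- The tool tilted up to about 2.8° at times, because small errors built up between moves. The bolt and pin fits did not suffer.

The highest wrist force in the readings after each move was about 14 N. I did not re-measure the other table items; the arm worked clear of them.

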